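# Draw a spit from its rack and thread it home through the grill's guide rings

### The job

Slide the spit backwards, handle first, until its tip is out from under the rack's shelf, and only then lift it. Thread it tip first through the grill's three guide rings, large, middle, then small, and push it in gently until its brass collar is felt to press against the small ring, which stops it. Let go so that the spit stays there, lying in the rings with the collar home, and leave the sauce jar, the shaker and the bowl as they are.

Things in the scene. Friction and masses are not known exactly. Their poses are not given: they have to be found in the camera images.
- spit: Loose spit, 290 mm, 0.12-0.21 kg, at first level in the rack. Origin: centre of the brass collar (disc, 24 mm diameter, 10 mm thick, edges rounded 2 mm); own y along the spit to the tip, z up. Shaft 14 mm diameter from y -150 to +55 mm, then a cone to the 6 mm blunt tip at +75. Dark wooden handle, 20 mm wide (x), 24 high, y -215 to -140, flat sides. Centre of mass about 100 mm behind the collar.
- tip (a point): Tip of the spit, 75 mm in front of the collar's centre on the spit's axis.
- handle (a point): Middle of the wooden handle on the spit's axis, 178 mm behind the collar's centre: the place to grip, across the 20 mm width.
- rack: Fixed steel rack, 60 mm wide, own y (-80 to +130 mm) along the parked spit to its tip; origin on the table. Spit axis 75 mm up, at x = 0. Tray floor 63 mm up carries the collar between strips 31 mm apart; a notched saddle (17 mm wide, y -80 to -70) carries the shaft; the handle overhangs past it. A thin shelf (y +35 to +130, underside 95, top 98 mm up) covers the tip.
- lip_edge (a point): Lower front (-y) edge of the rack's shelf, 95 mm up, y = +35 mm in the rack. The spit must be slid 55-70 mm to the rack's -y before its tip is clear; after 80-95 mm the collar meets the saddle.
- grill: Fixed small charcoal grill, hearth 100 mm wide (x), y -120 to +160 mm, top 86 mm up; origin on the table. Three guide rings of 6 mm round bar stand on it on posts, with one common level axis along the grill's own y, 140 mm above the table, 55 mm apart. The spit enters from the -y side, large ring first, moving to +y.
- ring_large (a point): Centre of the large ring, inner diameter 36 mm (y = -55 mm in the grill).
- ring_middle (a point): Centre of the middle ring, inner diameter 28 mm (y = 0 in the grill): the collar just passes, with 2 mm to spare all round, and can catch on it.
- ring_small (a point): Centre of the small ring, inner diameter 18 mm (y = +55 mm in the grill): the shaft passes, the collar does not.
- seat (a point): Where the collar's centre lies when its front face rests against the small ring: on the row's axis, 8 mm before the small ring's centre.
- sauce_jar: Bystander: amber glass jar with a metal lid, 70 mm in diameter, 95 mm high, origin under its centre.
- shaker: Bystander: steel shaker, 50 mm in diameter, 88 mm high, origin under its centre.
- dip_bowl: Bystander: small blue bowl, 90 mm across, 35 mm high, origin under its centre.
Things that resemble listed ones, but are neither listed nor needed, are in the scene too. Several things look just like the rack: the one meant starts nearest to the robot's base.

How it is judged:
By the outcome, as a careful person would: the job done as asked, in the order asked, and still so for the second after the job is handed in, with the robot touching nothing.
It also fails if it takes over 54 s, if anything falls off the work surface, if the arm or the gripper's body presses on something with over 40 N, if the wrist force passes 120 N, or if a joint passes its speed limit or range.

### The arm

A 7-joint arm with a two-finger parallel gripper is mounted at the origin on the work surface. World frame = base frame: x ahead of the robot, y to its left, z up, the work surface at z = 0. Lengths are in m, angles in rad, forces in N, time in s.
With the tool pointing down it reaches from about 0.425 to 0.925 m from the base axis. Payload 6.8 kg.
Tool frame: the origin (TCP) lies at the very end of the fingers, on their centre line; the grasp point (between the pads) lies 19 mm behind it (r.grip_depth is the distance from the TCP to the grasp point, in m); z points along the fingers, y is the direction in which the jaws open and shut (so a half turn about z gives the same grasp; the last joint's range is limited). The gripper opens to 85 mm and grips with 20 to 120 N. Pads are 22 mm wide; open, the fingers measure 114 mm over their backs; the gripper's body (76 mm by 85 mm) begins 54 mm behind the grasp point. The pads swing forward as they close: fully open they stand 13 mm farther back than shut.
Start: joints at [1.007, 0.477, 0.022, 1.555, -0.011, 1.109, -0.083], TCP at [0.297, -0.606, 0.231] pointing down, gripper open.
Joint ranges: [-2.96, 2.96], [-0.34, 2.1], [-1.41, 1.46], [0.24, 2.44], [-1.37, 4.51], [0.17, 1.92], [-2.96, 2.96]. Speed limits (rad/s): [2.39, 2.39, 3.14, 3.14, 3.14, 3.14, 3.14].

### API

Orientations are given as a rotation vector (axis times angle).
In Python, from bench import r, grab_frame gives the robot as it stands. The module is installed in compiled form; this text tells all that it offers.
- The arm moves only by the tool play_rows, never from a script. Its argument "increments" is a list of rows, each a list of 7 numbers: the shift along the tool's x, y, z in mm, then the turn, a rotation vector about the tool's x, y, z in rad, then the closure in counts, from 0 (fully open) to 255 (shut). In form: [[tx, ty, tz, rx, ry, rz, claw], ...]. A call has 1 to 5 rows; each row shifts and turns the pose as measured when the row begins, along the tool's axes as they then stand; what a row does not reach is not made up. A row lasts 1/10 s, in which the tool goes at most 50 mm and 8.59 degrees, less where a joint would pass 70% of its speed; a pose out of reach is approached as far as the arm can. A call is refused whole if a number of a shift passes 50 or a number of a turn 0.15, either way. A call with a gripper value outside its range is refused whole. The fingers move at their own pace and stop on an object; "force" is the grip in N (left out, the last holds). Time passes only in rows, so rows that do not move let the fingers close. It gives the time, the measured TCP pose, the force and the opening at its end, in the units of the state.
- r.get_obs(): the state, without advancing time (a new reading comes with each control period).
- grab_frame(name): name is "scene" or "top" or "wrist"; returns a dict with "color" (400x640x3 uint8, blue, green, red), "depth" (400x640 float32, m along the optical axis (not along the pixel's ray), 0 where there is no reading), "K" (3x3 intrinsics, pixels), "T" (4x4, takes a point from camera to world coordinates). Camera axes: x right, y up, looking along -z (the intrinsics and any distortion apply to the point x, -y, -z); pixel columns grow to the right and rows downward; lengths in m; the calibration is good to about 2 mm. The wrist camera is an equidistant fisheye: a pixel r from the principal point sees the ray r / f radians off the axis. A picture is of the moment at which its call begins.
- r.hand_in(): hands the job in, once; it reports no verdict.
The state is a dict: "clock": time; "joints": joint angles; "qvel": joint speeds; "tau": joint torques, N m; "tcp_pos": TCP position; "orientation": TCP orientation; "contact_force": force on the tool from outside, world axes, zero at the start; "moment": the same for the moment, N m; "grip_width": finger opening in m.
Only numpy, scipy, OpenCV 4.12 (cv2) and the standard library are available. Lean on these libraries where they do the work, as an engineer would, in place of code of your own. Each camera call takes 0.05 s, during which the arm holds its last target.

## Working session

There is one attempt and no reset: what is moved stays moved. The work goes in short steps, Python scripts to look and compute and a tool call to move; the robot and the scene stay as the last step left them, time stands still between calls to the robot, and variables do not carry over. Pictures are saved under pics/ and viewed, and the job is handed in when it is done.

Besides the shell and the picture viewer there is one more tool, called after "Call:" by a JSON object that holds its "name" and its "arguments", one argument or row to a line. play_rows: Moves the arm, as the interface text tells. Its arguments: {"type":"object","properties":{"increments":{"type":"array","items":{"type":"array","items":{"type":"number"}}},"force":{"type":"number"}},"required":["increments"]}

```bash
mkdir -p pics; python3 - <<'E'
from bench import r, grab_frame
import cv2,numpy as np
o=r.get_obs(); print(o)
for n in ("scene","top","wrist"):
    f=grab_frame(n); cv2.imwrite(f"pics/{n}0.png",f["color"]); np.savez(f"{n}0.npz",**f); print(n,f["K"],f["T"])
    print([k for k in f])
E
```

```text
{'clock': 0.0, 'joints': array([ 1.00692241,  0.47780434,  0.0223512 ,  1.55648616, -0.01148825,
        1.10929381, -0.08308549]), 'qvel': array([-1.00396732e-03,  4.31198520e-04,  1.20331298e-03,  5.73878288e-05,
       -1.60392872e-03, -4.90497075e-04, -3.77221666e-04]), 'tau': array([ 2.92944310e-05, -5.96446466e+01,  1.60801046e+00, -2.81198323e+01,
        1.24340269e-02,  9.18953097e-03,  8.47467419e-06]), 'tcp_pos': array([ 0.29681365, -0.60556147,  0.23030845]), 'orientation': array([-3.05863075e+00, -7.09393757e-01,  8.95528279e-04]), 'contact_force': array([-0.83097634,  0.28736705, -0.11088155]), 'moment': array([ 0.02651472,  0.02306432, -0.00311361]), 'grip_width': 0.08534687625234792}
scene [[456.0118367    0.         320.31628842]
 [  0.         456.0118367  203.96647877]
 [  0.           0.           1.        ]] [[ 0.5408352  -0.57268395  0.61606037  1.43520702]
 [ 0.84101203  0.38036995 -0.38473039 -0.70380524]
 [-0.01400193  0.72618992  0.68735155  1.12721505]
 [ 0.          0.          0.          1.        ]]
['color', 'depth', 'K', 'T']
top [[451.25980698   0.         308.54097678]
 [  0.         451.25980698 203.164268  ]
 [  0.           0.           1.        ]] [[-0.005132    0.99393058 -0.10988929  0.35683566]
 [-0.99995755 -0.00425985  0.00816997 -0.12164772]
 [ 0.00765227  0.10992655  0.99391026  1.66278673]
 [ 0.          0.          0.          1.        ]]
['color', 'depth', 'K', 'T']
wrist [[309.70691629   0.         329.25968172]
 [  0.         309.70691629 193.20244298]
 [  0.           0.           1.        ]] [[ 0.44150272  0.86337226  0.24426152  0.35889445]
 [-0.89725802  0.42538654  0.11821313 -0.57476196]
 [-0.00184363 -0.27135703  0.96247699  0.37332349]
 [ 0.          0.          0.          1.        ]]
['color', 'depth', 'K', 'T']
```

View pics/scene0.png

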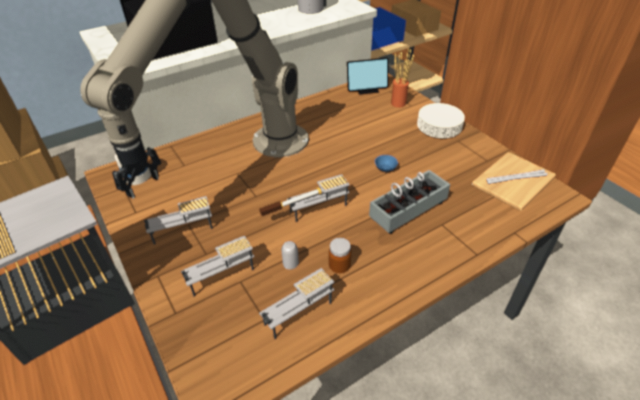

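View pics/top0.png

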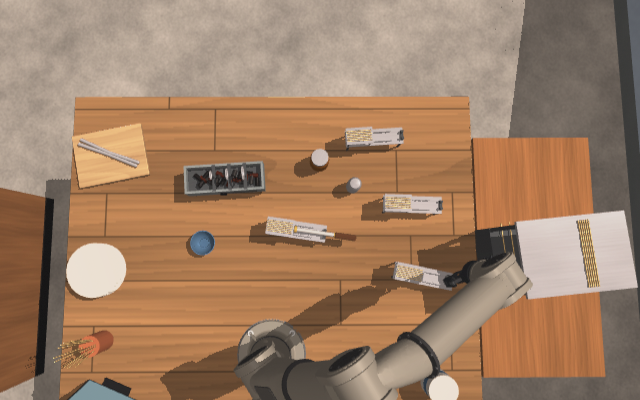

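View pics/wrist0.png

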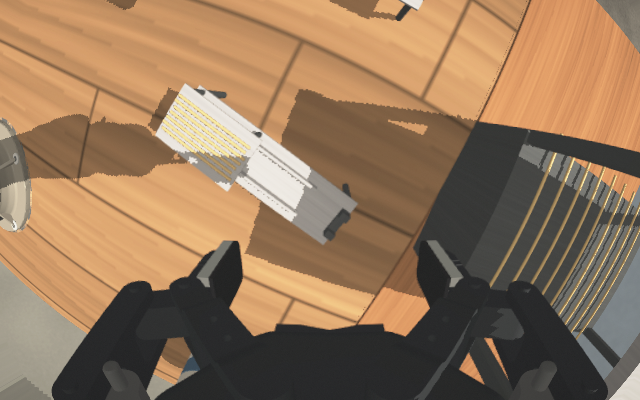

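```bash
python3 - <<'E'
import cv2,numpy as np
t=np.load("top0.npz")["color"]; s=np.load("scene0.npz")["color"]
a=cv2.resize(t[205:255,255:365],None,fx=7,fy=7,interpolation=cv2.INTER_CUBIC)
b=cv2.resize(t[150:205,175:275],None,fx=7,fy=7,interpolation=cv2.INTER_CUBIC)
c=cv2.resize(s[165:235,360:460],None,fx=7,fy=7,interpolation=cv2.INTER_CUBIC)
d=cv2.resize(s[165:225,250:360],None,fx=7,fy=7,interpolation=cv2.INTER_CUBIC)
for n,i in zip("abcd",(a,b,c,d)): cv2.imwrite(f"pics/c_{n}.png",i)
E
```

```text
(no output)
```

View pics/c_a.png

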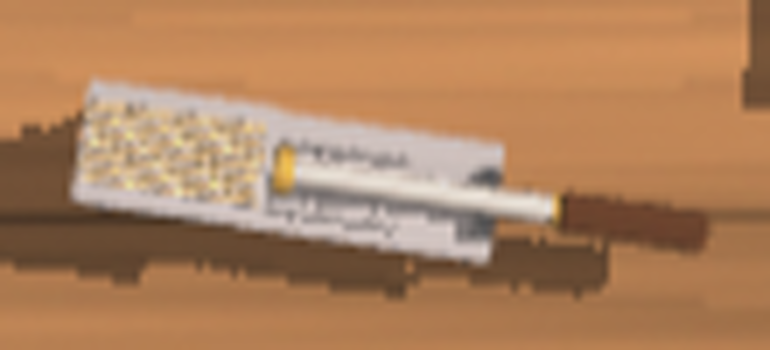

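View pics/c_b.png

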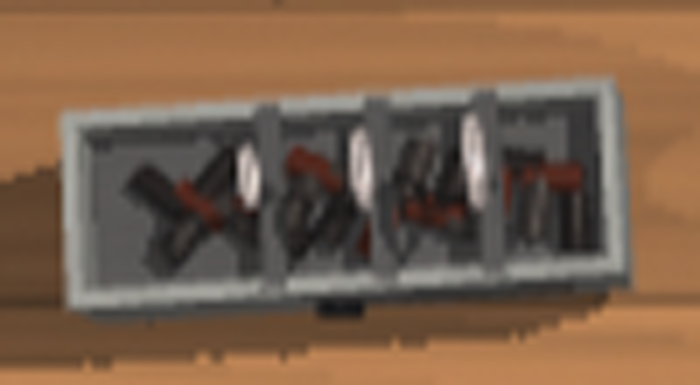

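View pics/c_c.png

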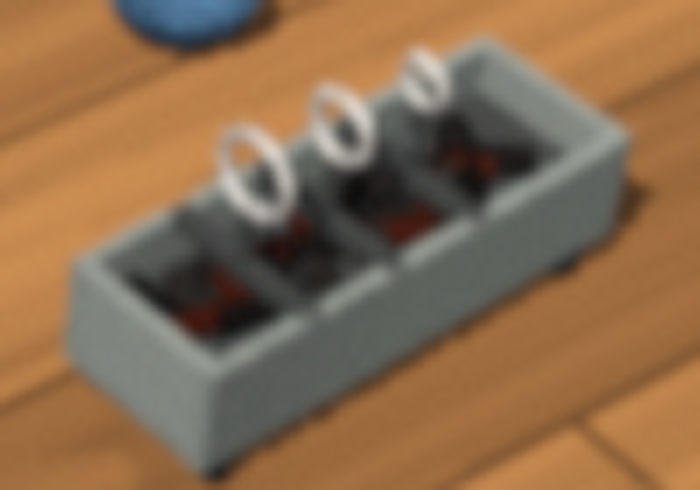

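View pics/c_d.png

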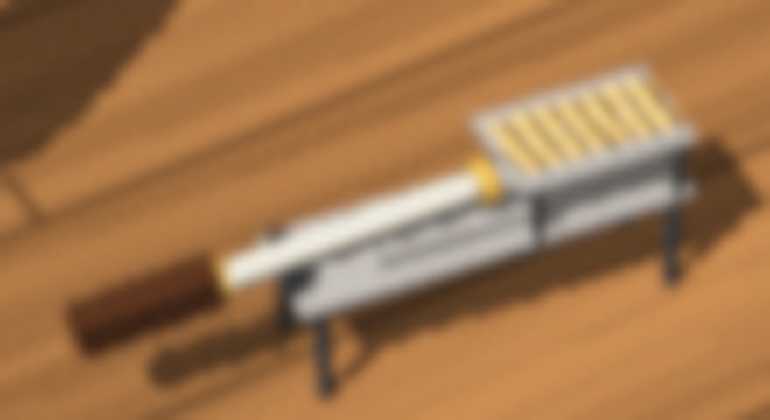

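```bash
cat > h.py <<'E'
import numpy as np,cv2
def load(n): 
    d=np.load(n); return {k:d[k] for k in d.files}
def ray(f,u,v):
    K=f["K"]; x=(u-K[0,2])/K[0,0]; y=(v-K[1,2])/K[1,1]
    d=f["T"][:3,:3]@np.array([x,-y,-1.0]); return f["T"][:3,3],d/np.linalg.norm(d)
def wray(f,u,v):
    K=f["K"]; a=np.array([u-K[0,2],v-K[1,2]]); rr=np.hypot(*a); th=rr/K[0,0]
    a=a/max(rr,1e-9)*np.sin(th)
    return f["T"][:3,3],f["T"][:3,:3]@np.array([a[0],-a[1],-np.cos(th)])
def onz(od,z):
    o,d=od; return o+d*(z-o[2])/d[2]
def tri(rs):
    A=np.zeros((3,3));b=np.zeros(3)
    for o,d in rs:
        P=np.eye(3)-np.outer(d,d); A+=P; b+=P@o
    p=np.linalg.solve(A,b); return p,[np.linalg.norm((np.eye(3)-np.outer(d,d))@(p-o)) for o,d in rs]
def proj(f,p):
    q=f["T"][:3,:3].T@(np.asarray(p)-f["T"][:3,3]); K=f["K"]
    return np.array([K[0,2]+K[0,0]*q[0]/-q[2],K[1,2]+K[1,1]*-q[1]/-q[2]])
def wproj(f,p):
    q=f["T"][:3,:3].T@(np.asarray(p)-f["T"][:3,3]);K=f["K"]
    a=np.array([q[0],-q[1]]);n=np.hypot(*a);th=np.arctan2(n,-q[2]); return K[:2,2]+a/n*th*K[0,0]
def cloud(f):
    K=f["K"];d=f["depth"];v,u=np.mgrid[:d.shape[0],:d.shape[1]]
    p=np.stack([(u-K[0,2])/K[0,0]*d,-(v-K[1,2])/K[1,1]*d,-d],-1)
    P=p@f["T"][:3,:3].T+f["T"][:3,3]; P[d<=0]=np.nan; return P
E
python3 - <<'E'
from h import *
t=load("top0.npz"); s=load("scene0.npz")
def comps(f,box,mask):
    u0,v0,u1,v1=box; m=np.zeros(mask.shape,np.uint8); m[v0:v1,u0:u1]=mask[v0:v1,u0:u1]
    n,l,st,c=cv2.connectedComponentsWithStats(m)
    return [(st[i],c[i],l==i) for i in range(1,n) if st[i][4]>4]
wt=t["color"].min(2)>165; ws=s["color"].min(2)>165
print("rings top"); 
for st,c,_ in comps(t,(180,155,270,200),wt): print(st,c)
print("rings scene")
for st,c,_ in comps(s,(370,165,455,200),ws): print(st,c)
P=cloud(t)
# grill rim from depth
m=(P[...,2]>0.078)&(P[...,2]<0.094); m[:, :175]=0;m[:,275:]=0;m[:155]=0;m[205:]=0
pts=P[m][:,:2].astype(np.float32); print(len(pts), cv2.minAreaRect(pts*1000))
# spit
hsv=cv2.cvtColor(t["color"],cv2.COLOR_BGR2HSV)
for name,(u,v) in dict(tl=(268,217),collar=(295.5,229),hend=(356,238)).items(): print(name,onz(ray(t,u,v),.075))
C=t["color"][205:255,255:365]
for (u,v) in [(345,237),(350,238),(310,231),(295,228),(296,231),(370,237)]: print(u,v,t["color"][v,u],P[v,u])
E
```

```text
rings top
[241 170   3   6  11] [242.36363636 172.72727273]
[226 172   2   6   8] [226.75 174.75]
[210 174   2   4   6] [210.66666667 175.83333333]
rings scene
[419 173   5   4  11] [421.27272727 174.36363636]
[418 176   3   4   7] [418.71428571 177.71428571]
[408 178   5   6  11] [410.54545455 180.54545455]
[405 183   3   4   9] [405.88888889 184.55555556]
[396 184   5   7  13] [398.53846154 186.61538462]
[392 189   6   7  14] [393.64285714 192.07142857]
742 ((624.5897216796875, 166.4320068359375), (101.72852325439453, 280.74639892578125), 3.639608860015869)
tl [0.48392026 0.0084919  0.075     ]
collar [ 0.44116312 -0.08836323  0.075     ]
hend [ 0.40854931 -0.30079321  0.075     ]
345 237 [ 45  68 105] [ 0.41191719 -0.2613502   0.0843205 ]
350 238 [ 46  66 105] [ 0.4084206  -0.27899372  0.08209729]
310 231 [209 219 228] [ 0.43343514 -0.13921969  0.08440079]
295 228 [ 89 185 230] [ 0.44352139 -0.08707697  0.09609372]
296 231 [ 90 148 185] [ 0.43331029 -0.09043956  0.09175031]
370 237 [ 73 112 159] [ 0.41430237 -0.36043307  0.00316454]
```

```bash
python3 - <<'E'
from h import *
t=load("top0.npz"); s=load("scene0.npz"); P=cloud(t)
m=(P[...,2]>0.078)&(P[...,2]<0.094); m[:, :175]=0;m[:,275:]=0;m[:155]=0;m[205:]=0
b=cv2.boxPoints(cv2.minAreaRect((P[m][:,:2]*1000).astype(np.float32))); print(b)
# spit mask in top: handle brown and shaft white, collar yellow, above 0.07
hsv=cv2.cvtColor(t["color"],cv2.COLOR_BGR2HSV)
Z=P[...,2]
box=np.zeros(Z.shape,bool); box[205:255,250:370]=1
hm=box&(Z>0.06)&(P[...,1]<-0.2)&(P[...,1]>-0.32)
v,u=np.nonzero(hm); print("handle px",len(u),u.min(),u.max(),Z[hm].mean())
q=np.array([onz(ray(t,a,c),0.080)[:2] for a,c in zip(u,v)]); r=cv2.minAreaRect((q*1000).astype(np.float32)); print("handle",r, cv2.boxPoints(r))
sm=box&(t["color"].min(2)>190)&(P[...,1]<-0.1)&(P[...,1]>-0.21)&(Z>.07)
v,u=np.nonzero(sm); q2=np.array([onz(ray(t,a,c),0.079)[:2] for a,c in zip(u,v)])
for n,Q in (("h",q),("s",q2),("all",np.vstack([q,q2]))):
  l=cv2.fitLine((Q*1000).astype(np.float32),cv2.DIST_L2,0,.01,.01).ravel(); print(n,l,np.degrees(np.arctan2(-l[0],l[1])))
cm=box&(hsv[...,1]>120)&(hsv[...,2]>140)&(hsv[...,0]>18)&(hsv[...,0]<35)&(P[...,1]<-0.06)
n,lab,st,c=cv2.connectedComponentsWithStats(cm.astype(np.uint8))
for i in range(1,n):
  if st[i][4]>5: print(st[i],c[i],onz(ray(t,*c[i]),.083))
rm=box&(Z>0.09)&(Z<0.105)&(P[...,1]>-0.085)
r=cv2.minAreaRect((P[rm][:,:2]*1000).astype(np.float32)); print("shelf",cv2.boxPoints(r))
E
```

```text
[[564.9171   303.29318 ]
 [582.739     23.113031]
 [684.26245   29.5708  ]
 [666.44055  309.75095 ]]
handle px 154 328 355 0.0808174415720242
handle ((415.111572265625, -249.64328002929688), (96.92457580566406, 20.2913818359375), 81.60025024414062) [[ 397.9954  -296.10364]
 [ 418.06912 -299.06778]
 [ 432.22775 -203.18292]
 [ 412.15402 -200.21878]]
h [ 1.4553079e-01  9.8935372e-01  4.1486316e+02 -2.5218628e+02] -8.368017
s [ 1.5343808e-01  9.8815829e-01  4.3132568e+02 -1.5454707e+02] -8.8262205
all [ 1.6132271e-01  9.8690170e-01  4.1985406e+02 -2.2258525e+02] -9.28368
[294 226   3   6  12] [295.33333333 228.5       ] [ 0.44249047 -0.08795118  0.083     ]
shelf [[410.7503   -80.84767 ]
 [470.56036  -89.38504 ]
 [484.61096    9.049095]
 [424.8009    17.586464]]
```

```bash
cat > g.py <<'E'
from bench import r
import numpy as np
from scipy.spatial.transform import Rotation as R
def Rt(yaw,pitch=0): # tool x at world yaw (deg), z down; pitch deg: tool x raised (+)
    y=np.radians(yaw); x=np.array([np.cos(y),np.sin(y),0]);z=np.array([0,0,-1.]);b=np.cross(z,x)
    M=np.column_stack([x,b,z]); return R.from_rotvec(np.radians(pitch)*np.cross(x,[0,0,1]))*R.from_matrix(M)
def plan(pos,yaw,pitch=0,n=None,show=True):
    o=r.get_obs(); p=o["tcp_pos"]; q=R.from_rotvec(o["orientation"]); t=Rt(yaw,pitch)
    rv=(q.inv()*t).as_rotvec(); dp=np.asarray(pos)-p
    if n is None: n=int(max(1,np.ceil(max(np.linalg.norm(dp)/.045,np.linalg.norm(rv)/.14))))
    if show:
        print("clock %.2f"%o["clock"],"pos",p.round(4),"x-axis yaw %.2f"%np.degrees(np.arctan2(*q.as_matrix()[[1,0],0])),"tool z",q.as_matrix()[:,2].round(4),"F",o["contact_force"].round(1),"w %.4f"%o["grip_width"])
    for i in range(n):
        qi=q*R.from_rotvec(rv*i/n); print(n,(qi.inv().apply(dp/n)*1000).round(1),(rv/n).round(4))
    print("total tool",(q.inv().apply(dp)*1000).round(1),rv.round(4), "final-frame",(t.inv().apply(dp)*1000).round(1))
E
python3 -c "
from g import *
plan([0.415,-0.264,0.20],81.6)"
```

```text
clock 0.15 pos [ 0.2969 -0.6057  0.2305] x-axis yaw 26.11 tool z [-7.0e-04  1.3e-03 -1.0e+00] F [ 0.6  0.4 -0.2] w 0.0852
9 [ 28.5 -28.3   3.4] [-2.000e-04 -1.000e-04 -1.076e-01]
9 [ 31.4 -25.1   3.4] [-2.000e-04 -1.000e-04 -1.076e-01]
9 [ 33.9 -21.6   3.4] [-2.000e-04 -1.000e-04 -1.076e-01]
9 [ 36.  -17.8   3.4] [-2.000e-04 -1.000e-04 -1.076e-01]
9 [ 37.7 -13.8   3.4] [-2.000e-04 -1.000e-04 -1.076e-01]
9 [39.  -9.7  3.4] [-2.000e-04 -1.000e-04 -1.076e-01]
9 [39.8 -5.5  3.4] [-2.000e-04 -1.000e-04 -1.076e-01]
9 [40.2 -1.2  3.4] [-2.000e-04 -1.000e-04 -1.076e-01]
9 [40.   3.2  3.4] [-2.000e-04 -1.000e-04 -1.076e-01]
total tool [ 256.4 -254.8   30.9] [-1.400e-03 -7.000e-04 -9.685e-01] final-frame [355.3  66.9  30.5]
```

Call:
{"name": "play_rows", "arguments": {
  "increments": [
    [28,-28,3,0,0,-0.11,0],
    [31,-25,3,0,0,-0.11,0],
    [34,-21,3,0,0,-0.11,0],
    [36,-18,3,0,0,-0.11,0],
    [38,-14,3,0,0,-0.11,0]
  ]
}}

```text
clock: 0.65
tcp_pos: [0.3577, -0.4156, 0.2129]
orientation: [-2.745, -1.526, 0.007]
contact_force: [0.5, 0.7, 0.3]
grip_width: 0.0856
```

Call:
{"name": "play_rows", "arguments": {
  "increments": [
    [39,-10,3,0,0,-0.11,0],
    [40,-5,3,0,0,-0.11,0],
    [40,-1,3,0,0,-0.11,0],
    [40,3,3,0,0,-0.11,0],
    [0,0,0,0,0,0,0]
  ]
}}

```text
clock: 1.15
tcp_pos: [0.4075, -0.2497, 0.1995]
orientation: [-2.313, -2.121, 0.005]
contact_force: [-0.2, -0.5, 0.9]
grip_width: 0.0853
```

```bash
python3 -c "
from g import *
plan([0.415,-0.264,0.20],81.6)"
```

```text
clock 1.15 pos [ 0.4075 -0.2497  0.1995] x-axis yaw 85.05 tool z [-4.7e-03  5.0e-04 -1.0e+00] F [-0.2 -0.5  0.9] w 0.0853
1 [-13.6   8.7  -0.6] [-0.0047  0.0001  0.0602]
total tool [-13.6   8.7  -0.6] [-0.0047  0.0001  0.0602] final-frame [-13.    9.5  -0.5]
```

Call:
{"name": "play_rows", "arguments": {
  "increments": [
    [-13,9,0,-0.005,0,0.06,0],
    [0,0,0,0,0,0,0]
  ]
}}

```text
clock: 1.35
tcp_pos: [0.4155, -0.2625, 0.1994]
orientation: [2.377, 2.054, -0.0]
contact_force: [0.2, 0.3, 0.3]
grip_width: 0.0852
```

```bash
python3 - <<'E'
from g import *
from bench import grab_frame
import cv2
f=grab_frame("wrist"); np.savez("w1.npz",**f); cv2.imwrite("pics/w1.png",f["color"])
plan([0.415,-0.264,0.20],81.6)
E
```

```text
clock 1.40 pos [ 0.4148 -0.2617  0.1991] x-axis yaw 81.77 tool z [-1.3e-03  6.0e-04 -1.0e+00] F [-0.6  0.5 -0.2] w 0.0854
1 [-2.3  0.5 -0.9] [-0.0014 -0.0004  0.003 ]
total tool [-2.3  0.5 -0.9] [-0.0014 -0.0004  0.003 ] final-frame [-2.3  0.5 -0.9]
```

View pics/w1.png

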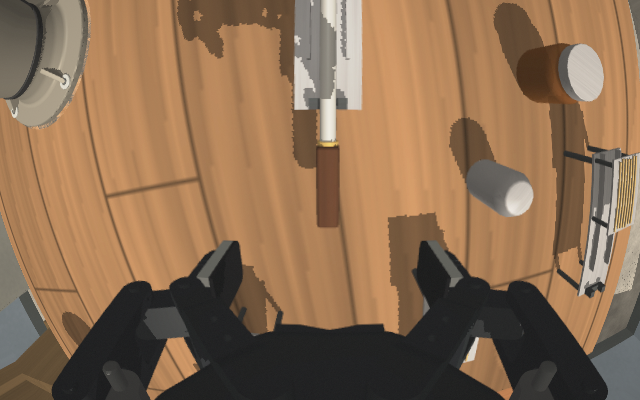

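```bash
python3 - <<'E'
from h import *
f=load("w1.npz"); C=f["color"].astype(int)
hm=np.zeros(C.shape[:2],np.uint8); hm[130:240,300:355]=1
hm&=((C[...,2]<130)&(C[...,2]-C[...,0]>25)&(C[...,1]<90)).astype(np.uint8)
n,l,st,c=cv2.connectedComponentsWithStats(hm); i=1+np.argmax(st[1:,4]); print(st[i],c[i])
v,u=np.nonzero(l==i)
Q=[]
for vv in range(150,224,4):
    us=u[v==vv]; a=onz(wray(f,us.min()-.5,vv),.087); b=onz(wray(f,us.max()+.5,vv),.087); m=(a+b)/2; Q.append(m[:2]); 
    if vv%16==2: print(vv,us.min(),us.max(),m.round(4),np.linalg.norm(a-b).round(4))
Q=np.array(Q)*1000
L=cv2.fitLine(Q.astype(np.float32),cv2.DIST_L2,0,.01,.01).ravel(); print(L,np.degrees(np.arctan2(L[1],L[0])))
vb=v.max()+.5; vt=v.min()-.5; print("ends",onz(wray(f,328,vb),.080),onz(wray(f,328,vt),.087))
# shaft
Q=[]
for vv in range(4,96,6):
    row=C[vv,300:356].min(1)>170
    us=np.nonzero(row)[0]+300
    us=us[(us>316)&(us<342)]
    if len(us)>6: Q.append(((onz(wray(f,us.min()-.5,vv),.079)+onz(wray(f,us.max()+.5,vv),.079))/2)[:2]*1000); print(vv,us.min(),us.max(),Q[-1].round(1))
E
```

```text
[ 300  130   43  106 2474] [322.64995958 177.12570736]
162 300 338 [ 0.4106 -0.2367  0.087 ] 0.0327
178 316 338 [ 0.4153 -0.2513  0.087 ] 0.0195
194 317 338 [ 0.4137 -0.2653  0.087 ] 0.0189
210 317 339 [ 0.412  -0.2797  0.087 ] 0.02
[ 7.781026e-03  9.999697e-01  4.129309e+02 -2.583991e+02] 89.55417
ends [ 0.40803683 -0.30667618  0.08      ] [ 0.42202741 -0.21094374  0.087     ]
4 324 340 [ 441.1 -102.9]
10 323 340 [ 439.8 -108.4]
16 324 340 [ 439.4 -114.1]
22 327 341 [ 440.3 -119.8]
28 334 341 [ 442.4 -125.6]
76 335 341 [ 436.7 -167.5]
82 335 341 [ 436.  -172.6]
```

```bash
python3 -c "
from g import *
plan([0.414,-0.264,0.056],81.0)"
```

```text
clock 1.40 pos [ 0.4148 -0.2617  0.1991] x-axis yaw 81.77 tool z [-1.3e-03  6.0e-04 -1.0e+00] F [-0.6  0.5 -0.2] w 0.0854
4 [-0.6 -0.1 35.8] [-0.0003 -0.0001  0.0034]
4 [-0.6 -0.1 35.8] [-0.0003 -0.0001  0.0034]
4 [-0.6 -0.1 35.8] [-0.0003 -0.0001  0.0034]
4 [-0.6 -0.1 35.8] [-0.0003 -0.0001  0.0034]
total tool [ -2.5  -0.3 143.1] [-0.0014 -0.0004  0.0135] final-frame [ -2.4  -0.5 143.1]
```

Call:
{"name": "play_rows", "arguments": {
  "increments": [
    [-1,0,36,0,0,0.004,0],
    [-1,0,36,0,0,0.003,0],
    [0,0,36,0,0,0.003,0],
    [0,0,36,0,0,0.003,0],
    [0,0,0,0,0,0,0]
  ]
}}

```text
clock: 1.9
tcp_pos: [0.4137, -0.2662, 0.0526]
orientation: [2.387, 2.038, -0.001]
contact_force: [-0.1, 0.8, -0.0]
grip_width: 0.0856
```

```bash
python3 -c "
from g import *
plan([0.414,-0.264,0.056],81.0)"
```

```text
clock 1.90 pos [ 0.4137 -0.2662  0.0526] x-axis yaw 80.98 tool z [ 0.0013 -0.002  -1.    ] F [-0.1  0.8 -0. ] w 0.0856
1 [ 2.2 -0.  -3.4] [ 0.0016  0.0018 -0.0004]
total tool [ 2.2 -0.  -3.4] [ 0.0016  0.0018 -0.0004] final-frame [ 2.2 -0.  -3.4]
```

Call:
{"name": "play_rows", "arguments": {
  "increments": [
    [2,0,-3,0.002,0.002,0,0],
    [0,0,0,0,0,0,0]
  ]
}}

```text
clock: 2.1
tcp_pos: [0.414, -0.2645, 0.0573]
orientation: [-2.389, -2.039, 0.001]
contact_force: [0.2, 0.1, -0.6]
grip_width: 0.0854
```

Call:
{"name": "play_rows", "arguments": {
  "increments": [
    [0,0,0,0,0,0,255],
    [0,0,0,0,0,0,255],
    [0,0,0,0,0,0,255],
    [0,0,0,0,0,0,255],
    [0,0,0,0,0,0,255]
  ],
  "force": 40
}}

```text
clock: 2.6
tcp_pos: [0.4163, -0.2664, 0.0626]
orientation: [2.384, 2.035, 0.002]
contact_force: [-2.0, 0.2, 0.8]
grip_width: 0.0188
```

```bash
python3 - <<'E'
from g import *
from bench import grab_frame
import cv2
print(r.get_obs()["moment"])
for n in ("top","wrist"):
    f=grab_frame(n); np.savez(n+"2.npz",**f); cv2.imwrite(f"pics/{n}2.png",f["color"])
t=np.load("top2.npz")["color"]
cv2.imwrite("pics/top2c.png",cv2.resize(t[190:260,235:385],None,fx=5,fy=5,interpolation=cv2.INTER_CUBIC))
plan([0.414,-0.264,0.056],81.0)
E
```

```text
[0.15591539 0.42032856 0.11099163]
clock 2.70 pos [ 0.4163 -0.2663  0.0624] x-axis yaw 80.97 tool z [ 0.0059 -0.0042 -1.    ] F [-2.  -0.4  1.7] w 0.0195
1 [ 2.  -2.7  6.4] [ 0.0065  0.0033 -0.0006]
total tool [ 2.  -2.7  6.4] [ 0.0065  0.0033 -0.0006] final-frame [ 2.  -2.6  6.4]
```

View pics/top2c.png

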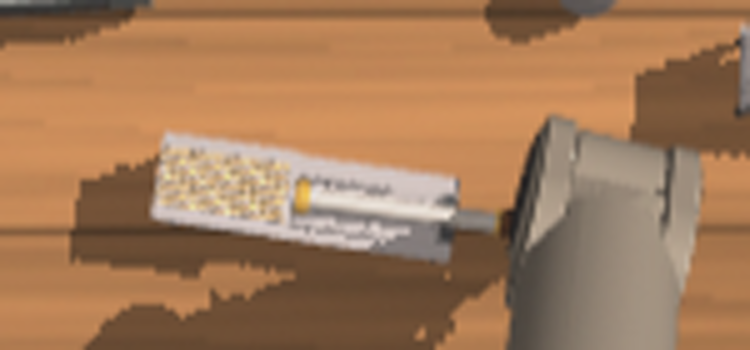

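View pics/wrist2.png

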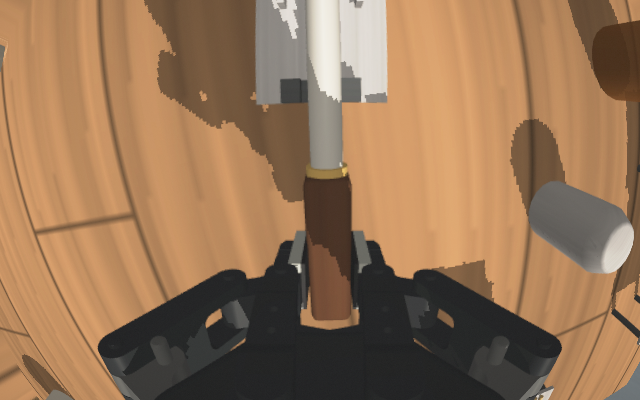

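```bash
python3 - <<'E'
from h import *
f=load("wrist2.npz")
def wc(f,u,v):
    K=f["K"];d=f["depth"][v,u];o,dr=wray(f,u,v); cosz=-(f["T"][:3,:3].T@dr)[2]; return o+dr*d/cosz
for u,v in [(325,20),(325,60),(325,90),(325,130),(325,160),(328,185),(328,220),(328,260),(330,300),(270,60),(375,60)]: print(u,v,f["depth"][v,u],wc(f,u,v).round(4))
f=load("w1.npz"); print()
for u,v in [(331,10),(331,60),(331,90),(329,125),(328,150),(328,170),(328,190),(328,220)]: print(u,v,f["depth"][v,u],wc(f,u,v).round(4))
E
python3 -c "
from g import *
plan([0.414,-0.264,0.056],81.0)"
```

```text
325 20 0.10686348 [ 0.4309 -0.1623  0.084 ]
325 60 0.1118162 [ 0.4284 -0.1785  0.0836]
325 90 0.117436044 [ 0.4265 -0.1901  0.0811]
325 130 0.12220239 [ 0.424  -0.206   0.0807]
325 160 0.12622887 [ 0.422  -0.2182  0.0801]
328 185 0.12461814 [ 0.4218 -0.2277  0.0844]
328 220 0.12845576 [ 0.4194 -0.2424  0.0847]
328 260 0.13539977 [ 0.4163 -0.2619  0.0831]
330 300 0.14386956 [ 0.4136 -0.2853  0.081 ]
270 60 0.13059649 [ 0.404  -0.1707  0.0627]
375 60 0.13086389 [ 0.4512 -0.1784  0.0629]

331 10 0.22420923 [ 0.4391 -0.1105  0.0856]
331 60 0.23791644 [ 0.4328 -0.1537  0.0836]
331 90 0.24564068 [ 0.4292 -0.1788  0.0827]
329 125 0.25508016 [ 0.4233 -0.2077  0.0812]
328 150 0.2555625 [ 0.4196 -0.2279  0.0865]
328 170 0.2632706 [ 0.417  -0.2453  0.0835]
328 190 0.2682359 [ 0.4145 -0.2628  0.0833]
328 220 0.2777273 [ 0.4103 -0.291   0.0815]
clock 2.70 pos [ 0.4163 -0.2663  0.0624] x-axis yaw 80.97 tool z [ 0.0059 -0.0042 -1.    ] F [-2.  -0.4  1.7] w 0.0195
1 [ 2.  -2.7  6.4] [ 0.0065  0.0033 -0.0006]
total tool [ 2.  -2.7  6.4] [ 0.0065  0.0033 -0.0006] final-frame [ 2.  -2.6  6.4]
```

Call:
{"name": "play_rows", "arguments": {
  "increments": [
    [0,0,0,0,0,0,255],
    [0,0,0,0,0,0,255],
    [-10,0,0,0,0,0,255],
    [-15,0,0,0,0,0,255],
    [-15,0,0,0,0,0,255]
  ],
  "force": 80
}}

```text
clock: 3.2
tcp_pos: [0.4107, -0.3054, 0.0621]
orientation: [2.38, 2.041, 0.005]
contact_force: [0.4, 0.2, -2.0]
grip_width: 0.0184
```

```bash
python3 -c "
from g import *
d=np.array([np.sin(np.radians(9)),np.cos(np.radians(9))])
p=np.array([.4163,-.2663])-d*.080
plan([p[0],p[1],0.0624],81.0)"
```

```text
clock 3.20 pos [ 0.4107 -0.3054  0.0621] x-axis yaw 81.23 tool z [ 0.0063 -0.0029 -1.    ] F [ 0.4  0.2 -2. ] w 0.0184
1 [-40.4  -0.7  -0.2] [0.0066 0.0019 0.004 ]
total tool [-40.4  -0.7  -0.2] [0.0066 0.0019 0.004 ] final-frame [-40.4  -0.5  -0.3]
```

Call:
{"name": "play_rows", "arguments": {
  "increments": [
    [-15,0,0,0,0,0.002,255],
    [-14,0,0,0,0,0.002,255],
    [-5,0,0,0,0,0,255],
    [0,0,0,0,0,0,255]
  ]
}}

```text
clock: 3.6
tcp_pos: [0.4039, -0.3456, 0.0614]
orientation: [2.389, 2.029, 0.003]
contact_force: [-0.2, -0.7, -1.7]
grip_width: 0.0184
```

```bash
python3 - <<'E'
from g import *
from bench import grab_frame
import cv2
for n in ("top","scene"):
    f=grab_frame(n); np.savez(n+"3.npz",**f); cv2.imwrite(f"pics/{n}3.png",f["color"])
t=np.load("top3.npz")["color"]; s=np.load("scene3.npz")["color"]
a=cv2.resize(t[190:260,235:385],None,fx=5,fy=5,interpolation=cv2.INTER_CUBIC)
b=cv2.resize(s[155:225,230:380],None,fx=5,fy=5,interpolation=cv2.INTER_CUBIC)[:250]
cv2.imwrite("pics/c3.png",np.vstack([a,b]))
d=np.array([np.sin(np.radians(9)),np.cos(np.radians(9))])
p=np.array([.4163,-.2663])-d*.080
plan([p[0],p[1],0.0624],81.0)
E
```

```text
clock 3.70 pos [ 0.4042 -0.3444  0.0614] x-axis yaw 80.77 tool z [ 0.0064 -0.0038 -1.    ] F [-0.1  0.3 -2. ] w 0.0179
1 [-1.  -0.2 -1. ] [ 0.0069  0.0027 -0.004 ]
total tool [-1.  -0.2 -1. ] [ 0.0069  0.0027 -0.004 ] final-frame [-1.  -0.2 -1. ]
```

View pics/c3.png

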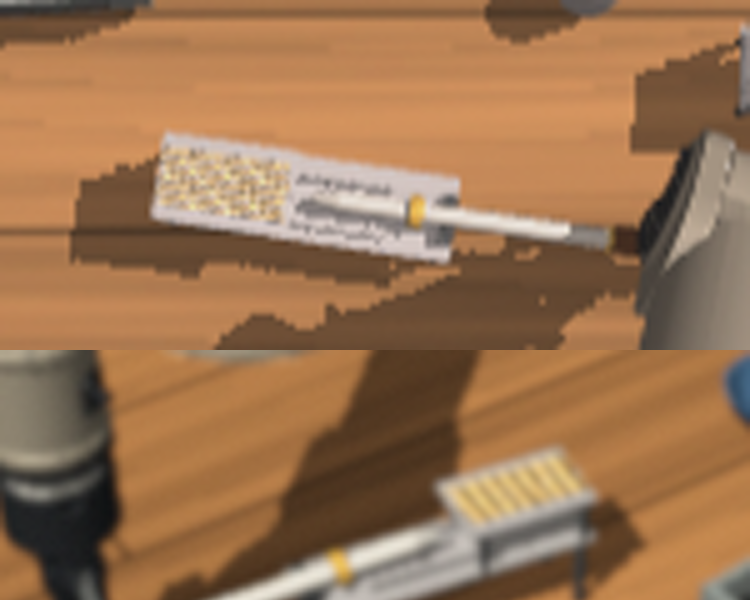

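Call:
{"name": "play_rows", "arguments": {
  "increments": [
    [0,0,-10,0,0,0,255],
    [0,0,-20,0,0,0,255],
    [0,0,-30,0,0,0,255],
    [0,0,-35,0,0,0,255],
    [0,0,-30,0,0,0,255]
  ]
}}

```text
clock: 4.2
tcp_pos: [0.402, -0.3375, 0.1885]
orientation: [-2.382, -2.042, -0.003]
contact_force: [1.5, -0.2, -2.9]
grip_width: 0.0187
```

```bash
python3 - <<'E'
from g import *
from h import *
from bench import grab_frame
for n in ("top","scene"):
    f=grab_frame(n); np.savez(n+"4.npz",**f); cv2.imwrite(f"pics/{n}4.png",f["color"])
t=load("top4.npz"); s=load("scene4.npz")
a=cv2.resize(t["color"][190:260,235:385],None,fx=5,fy=5,interpolation=cv2.INTER_CUBIC)
b=cv2.resize(s["color"][145:195,230:380],None,fx=5,fy=5,interpolation=cv2.INTER_CUBIC)
cv2.imwrite("pics/c4.png",np.vstack([a,b]))
o=r.get_obs(); print(o["clock"],o["tcp_pos"],o["contact_force"],R.from_rotvec(o["orientation"]).as_matrix().round(4))
E
```

```text
4.3 [ 0.40456599 -0.33910664  0.19132892] [ 1.1491294  -0.04338814 -0.4883839 ] [[ 1.531e-01  9.882e-01  5.200e-03]
 [ 9.882e-01 -1.531e-01 -7.000e-04]
 [ 1.000e-04  5.200e-03 -1.000e+00]]
```

View pics/c4.png

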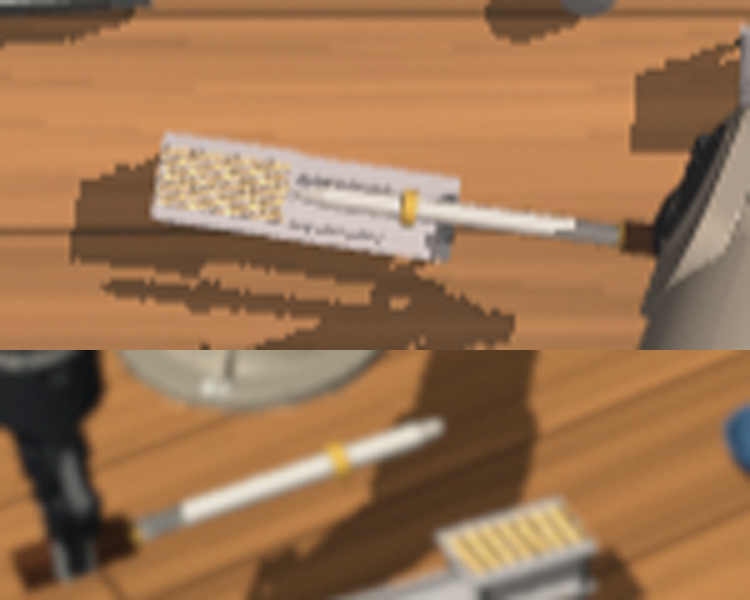

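```bash
python3 - <<'E'
from h import *
t=load("top0.npz"); s=load("scene0.npz")
def ell(f,box,thr,seeds,rad):
    u0,v0,u1,v1=box;k=8
    g=f["color"].min(2)[v0:v1,u0:u1].astype(np.float32)
    G=cv2.resize(g,None,fx=k,fy=k,interpolation=cv2.INTER_CUBIC); out=[]
    for (su,sv),rd in zip(seeds,rad):
        vv,uu=np.nonzero(G>thr); U=(uu+.5)/k-.5+u0; V=(vv+.5)/k-.5+v0
        m=(abs(U-su)<rd[0])&(abs(V-sv)<rd[1]); pts=np.stack([U[m],V[m]],1).astype(np.float32)
        hull=cv2.convexHull(pts); e=cv2.fitEllipse(hull); out.append((e,pts.min(0),pts.max(0)))
    return out
T=ell(t,(175,150,275,205),125,[(242.7,172.9),(226.6,173.6),(210.6,175.3)],[(4,9)]*3)
S=ell(s,(360,160,460,235),140,[(396.7,189.9),(409,183.1),(420.9,176.4)],[(7,9),(6,8),(5.5,6)])
for a,b in zip(T,S):
    print("top",np.round(a[0][0],2),np.round(a[0][1],1),a[1].round(1),a[2].round(1)," scene",np.round(b[0][0],2),np.round(b[0][1],1))
    p,e=tri([ray(t,*a[0][0]),ray(s,*b[0][0])]); print("  tri",p.round(4),np.round(e,4), "top@.14",onz(ray(t,*a[0][0]),.14).round(4),"scene@.14",onz(ray(s,*b[0][0]),.14).round(4))
for q in [(.6294,.0912,.14),(.6259,.1461,.14),(.6224,.201,.14)]: print(q,proj(t,q).round(2),proj(s,q).round(2))
E
```

```text
top [241.35 170.72] [ 4.6 16.2] [238.8 163.9] [243.9 178.8]  scene [397.18 188.16] [11.9 16.3]
  tri [0.6348 0.0918 0.1499] [0.002 0.002] top@.14 [0.6378 0.0949 0.14  ] scene@.14 [0.6259 0.0979 0.14  ]
top [225.21 169.24] [ 3.9 19.6] [222.7 164.7] [227.8 178.9]  scene [408.53 181.62] [10.6 12.6]
  tri [0.6366 0.1423 0.156 ] [0.0059 0.0059] top@.14 [0.6431 0.1501 0.14  ] scene@.14 [0.6214 0.15   0.14  ]
top [210.11 174.61] [3.1 8.1] [208.7 170.7] [211.7 178.7]  scene [420.48 175.4 ] [ 7.7 11.2]
  tri [0.6236 0.1999 0.1452] [0.0004 0.0004] top@.14 [0.6247 0.2013 0.14  ] scene@.14 [0.6191 0.2044 0.14  ]
(0.6294, 0.0912, 0.14) [242.42 173.13] [396.26 189.5 ]
(0.6259, 0.1461, 0.14) [226.32 174.2 ] [408.51 182.79]
(0.6224, 0.201, 0.14) [210.19 175.27] [420.39 176.28]
```

```bash
python3 -c "
from g import *
plan([0.6485,-0.208,0.191],93.64)"
```

```text
clock 4.30 pos [ 0.4046 -0.3391  0.1913] x-axis yaw 81.19 tool z [ 5.2e-03 -7.0e-04 -1.0e+00] F [ 1.1 -0.  -0.5] w 0.0184
7 [23.8 31.6  0.2] [ 0.0007  0.0001 -0.031 ]
7 [22.9 32.3  0.2] [ 0.0007  0.0001 -0.031 ]
7 [21.8 33.   0.2] [ 0.0007  0.0001 -0.031 ]
7 [20.8 33.6  0.1] [ 0.0007  0.0001 -0.031 ]
7 [19.8 34.3  0.1] [ 0.0007  0.0001 -0.031 ]
7 [18.7 34.9  0.1] [ 0.0007  0.0001 -0.031 ]
7 [17.6 35.4  0.1] [ 0.0007  0.0001 -0.031 ]
total tool [166.9 221.    1.5] [ 0.0052  0.0005 -0.2172] final-frame [115.4 251.8   0.3]
```

Call:
{"name": "play_rows", "arguments": {
  "increments": [
    [12,16,0,0,0,-0.02,255],
    [20,28,0,0,0,-0.03,255],
    [22,32,0,0,0,-0.03,255],
    [22,33,0,0,0,-0.03,255],
    [20,34,0,0,0,-0.03,255]
  ]
}}

```text
clock: 4.8
tcp_pos: [0.5563, -0.2537, 0.1896]
orientation: [2.236, 2.207, -0.003]
contact_force: [0.9, -1.1, -1.3]
grip_width: 0.018
```

Call:
{"name": "play_rows", "arguments": {
  "increments": [
    [19,34,0,0,0,-0.03,255],
    [17,30,0,0,0,-0.03,255],
    [8,16,0,0,0,-0.01,255],
    [0,0,0,0,0,0,255],
    [0,0,0,0,0,0,255]
  ]
}}

```text
clock: 5.3
tcp_pos: [0.6434, -0.1911, 0.1827]
orientation: [-2.125, -2.3, -0.003]
contact_force: [0.2, -0.2, -2.4]
grip_width: 0.0184
```

```bash
python3 -c "
from g import *
plan([0.6485,-0.208,0.160],93.64)"
```

```text
clock 5.30 pos [ 0.6434 -0.1911  0.1827] x-axis yaw 94.51 tool z [-0.0065  0.0082 -0.9999] F [ 0.2 -0.2 -2.4] w 0.0184
1 [-17.5   3.8  22.5] [-0.0059 -0.0087  0.0153]
total tool [-17.5   3.8  22.5] [-0.0059 -0.0087  0.0153] final-frame [-17.2   4.   22.7]
```

Call:
{"name": "play_rows", "arguments": {
  "increments": [
    [-17,4,8,-0.006,-0.008,0.015,255],
    [0,0,20,0,0,0,255],
    [0,0,20,0,0,0,255],
    [0,0,5,0,0,0,255],
    [0,0,0,0,0,0,255]
  ]
}}

```text
clock: 5.8
tcp_pos: [0.6445, -0.2163, 0.1256]
orientation: [2.16, 2.28, -0.009]
contact_force: [-0.1, 0.4, -1.1]
grip_width: 0.0182
```

```bash
python3 - <<'E'
from g import *
from h import *
from bench import grab_frame
plan([0.6485,-0.208,0.1264],93.64)
for n in ("top","scene","wrist"):
    f=grab_frame(n); np.savez(n+"5.npz",**f); cv2.imwrite(f"pics/{n}5.png",f["color"])
t=load("top5.npz"); s=load("scene5.npz")
a=cv2.resize(t["color"][155:195,205:325],None,fx=6,fy=6,interpolation=cv2.INTER_CUBIC)
b=cv2.resize(s["color"][165:225,325:445],None,fx=6,fy=6,interpolation=cv2.INTER_CUBIC)
cv2.imwrite("pics/c5.png",np.vstack([a,b]))
o=r.get_obs(); p=o["tcp_pos"];M=R.from_rotvec(o["orientation"]).as_matrix(); print(p,M.round(4))
E
```

```text
clock 5.80 pos [ 0.6445 -0.2163  0.1256] x-axis yaw 93.11 tool z [-0.0034 -0.0046 -1.    ] F [-0.1  0.4 -1.1] w 0.0182
1 [ 8.   4.5 -0.8] [-0.0036  0.0044 -0.0093]
total tool [ 8.   4.5 -0.8] [-0.0036  0.0044 -0.0093] final-frame [ 8.   4.5 -0.8]
[ 0.64579779 -0.21559485  0.12732389] [[-5.510e-02  9.985e-01 -6.000e-04]
 [ 9.985e-01  5.510e-02 -4.800e-03]
 [-4.800e-03 -8.000e-04 -1.000e+00]]
```

View pics/c5.png

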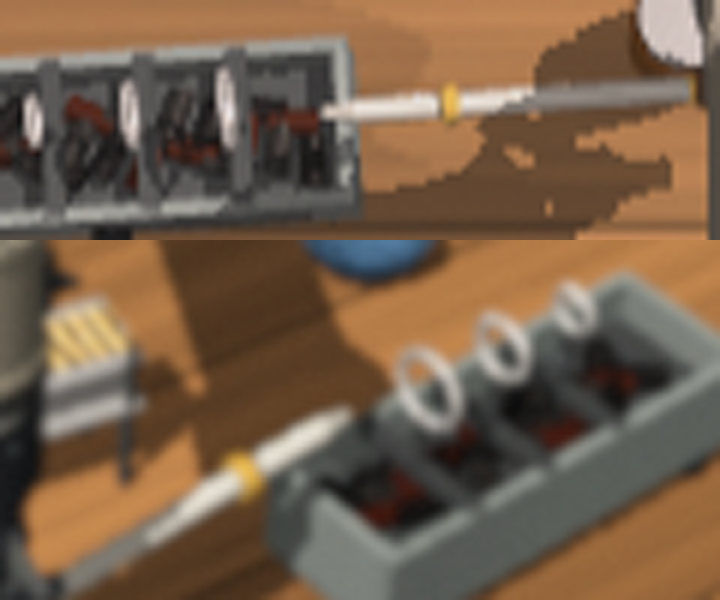

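View pics/wrist5.png

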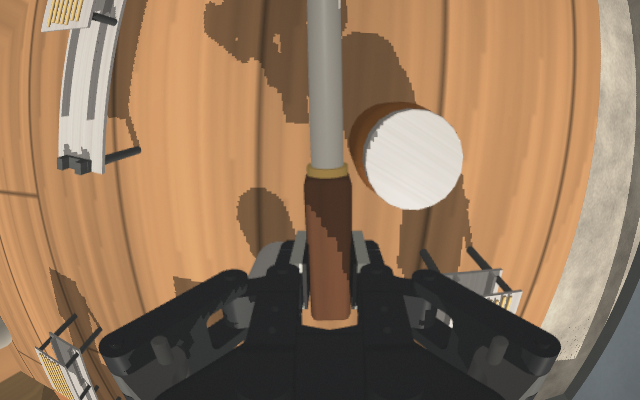

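```bash
cat > meas.py <<'E'
from h import *
def subpix(f,box,kind):
    u0,v0,u1,v1=box;k=8
    c=cv2.resize(f["color"][v0:v1,u0:u1].astype(np.float32),None,fx=k,fy=k,interpolation=cv2.INTER_CUBIC)
    if kind=="collar": m=(c[...,2]-c[...,0]>80)&(c[...,2]>150)&(c[...,1]-c[...,0]>50)
    else: m=(c.min(2)>150)
    n,l,st,ce=cv2.connectedComponentsWithStats(m.astype(np.uint8)); i=1+np.argmax(st[1:,4])
    vv,uu=np.nonzero(l==i); U=(uu+.5)/k-.5+u0;V=(vv+.5)/k-.5+v0; return U,V
GO=np.array([.6259,.1461,.14]); GD=np.array([-.0635,.998,0]); GX=np.array([.998,.0635,0])
def grill(p): q=np.asarray(p)-GO; return np.array([q@GX,q@GD,q[2]])*1000
E
python3 - <<'E'
from meas import *
t=load("top5.npz"); s=load("scene5.npz")
ct=subpix(t,(272,160,290,182),"collar"); cs=subpix(s,(355,190,378,215),"collar")
a=(np.mean(ct[0]),np.mean(ct[1])); b=(np.mean(cs[0]),np.mean(cs[1]))
p,e=tri([ray(t,*a),ray(s,*b)]); print("collar px",a,b,"3d",p,e,"grill",grill(p).round(1))
st=subpix(t,(255,160,278,185),"w"); ss=subpix(s,(368,185,388,205),"w")
for n,S in(("t",st),("s",ss)):
    l=cv2.fitLine(np.stack(S,1).astype(np.float32),cv2.DIST_L2,0,.01,.01).ravel(); print(n,l,min(S[0]),max(S[0]),min(S[1]),max(S[1]))
# predicted pixel of axis line points
for y in(-55,-100,-120,-175,-200):
    q=GO+GD*y/1000; print(y,proj(t,q).round(2),proj(s,q).round(2))
E
```

```text
collar px (np.float64(279.5382556675063), np.float64(171.42773929471034)) (np.float64(365.3988450659962), np.float64(203.1369814582024)) 3d [ 0.63301637 -0.03637856  0.14864337] [np.float64(0.00042308776933630966), np.float64(0.00042308776933622043)] grill [  -4.5 -182.6    8.6]
t [9.8127961e-01 1.9258843e-01 2.6745117e+02 1.7142670e+02] 258.5625 277.4375 161.6875 174.4375
s [  0.86143166  -0.50787354 373.85565    198.31128   ] 367.5625 381.3125 193.9375 202.9375
-55 [242.42 173.13] [396.26 189.5 ]
-100 [255.58 172.26] [385.95 195.15]
-120 [261.43 171.87] [381.28 197.71]
-175 [277.5  170.81] [368.16 204.91]
-200 [284.79 170.32] [362.05 208.25]
```

```bash
cat >> meas.py <<'E'
def profile_axis(f,p0,p1,ys,half=5,kind=None):
    """centre of the spit (low saturation, non-wood) across the image line p0->p1 ; returns list of px"""
    p0=np.array(p0);p1=np.array(p1);d=(p1-p0)/np.linalg.norm(p1-p0);n=np.array([-d[1],d[0]])
    c=f["color"].astype(np.float32); out=[]
    off=np.arange(-half,half+.01,.1)
    for y in ys:
        q=p0+d*y; P=q+off[:,None]*n
        m=cv2.remap(c,P[None,:,0].astype(np.float32),P[None,:,1].astype(np.float32),cv2.INTER_CUBIC)[0]
        sat=m.max(1)-m.min(1)
        low=sat<(sat.max()+sat.min())/2
        idx=np.nonzero(low)[0]
        # run containing/nearest the minimum
        k=np.argmin(sat); a=k
        while a>0 and low[a-1]:a-=1
        b=k
        while b<len(off)-1 and low[b+1]:b+=1
        out.append((q+n*(off[a]+off[b])/2,off[b]-off[a]))
    return out
E
python3 - <<'E'
from meas import *
t=load("top5.npz"); s=load("scene5.npz"); P=cloud(t); Ps=cloud(s)
A=profile_axis(t,(282,171),(318,169.5),range(0,36,3))
for q,w in A:
    z=P[int(round(q[1])),int(round(q[0]))]; print("T",q.round(2),round(w,2),z.round(4))
B=profile_axis(s,(362,205),(342,216),range(0,20,2))
for q,w in B:
    z=Ps[int(round(q[1])),int(round(q[0]))]; print("S",q.round(2),round(w,2),z.round(4))
E
```

```text
T [282.03 171.8 ] 4.4 [ 0.6297 -0.0448  0.1571]
T [285.08 172.77] 6.2 [ 0.6278 -0.0546  0.1486]
T [288.07 172.55] 6.4 [ 0.6276 -0.0648  0.1491]
T [291.06 172.32] 6.6 [ 0.6311 -0.075   0.1488]
T [294.  170.7] 4.6 [ 0.6343 -0.0852  0.1501]
T [297.01 170.83] 4.5 [ 0.6348 -0.0954  0.1469]
T [300.   170.65] 4.2 [ 0.6356 -0.1055  0.1425]
T [302.99 170.38] 4.3 [ 0.6381 -0.1158  0.1475]
T [305.99 170.2 ] 4.4 [ 0.6388 -0.126   0.1435]
T [308.98 170.03] 5.1 [ 0.639  -0.1363  0.1423]
T [311.94 168.95] 8.4 [ 0.6413 -0.1465  0.1485]
T [314.97 169.58] 5.9 [ 0.6395 -0.1569  0.1388]
S [362.36 205.66] 5.1 [ 0.6348 -0.0512  0.1455]
S [360.73 206.84] 7.0 [ 0.64   -0.0591  0.1495]
S [359.24 208.29] 6.9 [ 0.6382 -0.0653  0.1471]
S [357.59 209.42] 6.5 [ 0.6391 -0.0697  0.1458]
S [355.86 210.43] 6.4 [ 0.6396 -0.0777  0.1462]
S [354.15 211.48] 6.2 [ 0.6394 -0.0852  0.1458]
S [352.45 212.54] 6.0 [ 0.638  -0.0915  0.1395]
S [350.7 213.5] 6.0 [ 0.641  -0.0976  0.1453]
S [348.97 214.51] 5.9 [ 0.64   -0.1042  0.1394]
S [347.26 215.56] 5.7 [ 0.6417 -0.113   0.1414]
```

```bash
cat >> meas.py <<'E'
def plane(f,pts):
    pts=np.array(pts,np.float32); l=cv2.fitLine(pts,cv2.DIST_HUBER,0,.01,.01).ravel()
    res=[(p-l[2:])@np.array([-l[1],l[0]]) for p in pts]
    a=l[2:]-l[:2]*20;b=l[2:]+l[:2]*20
    o,d1=ray(f,*a);_,d2=ray(f,*b); n=np.cross(d1,d2); return n/np.linalg.norm(n),o,np.std(res)
def axis3d(t,tp,s,sp):
    n1,o1,e1=plane(t,tp);n2,o2,e2=plane(s,sp); d=np.cross(n1,n2); d/=np.linalg.norm(d); d*=np.sign(d[1])
    # point: also n3 = d through tp guess
    A=np.stack([n1,n2,[0,1,0]]); 
    f=lambda y: np.linalg.solve(A,[n1@o1,n2@o2,y])
    return d,f,(e1,e2)
E
python3 - <<'E'
from meas import *
t=load("top5.npz"); s=load("scene5.npz")
A=[q for q,w in profile_axis(t,(282,171),(318,169.5),np.arange(0,28,1)) if 3.8<w<5.2]
B=[q for q,w in profile_axis(s,(362,205),(342,216),np.arange(5,20,1)) if w<6.8]
print(len(A),len(B))
d,f,e=axis3d(t,A,s,B); print(d,"yaw",np.degrees(np.arctan2(d[1],d[0])),"pitch",np.degrees(np.arcsin(d[2])),e)
for y in(.04,-.036,-.08,-.12,-.2): print(y,f(y).round(4),grill(f(y)).round(1))
E
```

```text
21 15
[-0.07079639  0.99668526  0.04007951] yaw 94.06300037033346 pitch 2.29700203025825 (np.float32(0.11511076), np.float32(0.03646036))
0.04 [0.6273 0.04   0.1442] [  -5.3 -106.     4.2]
-0.036 [ 0.6327 -0.036   0.1411] [  -4.8 -182.2    1.1]
-0.08 [ 0.6358 -0.08    0.1394] [  -4.4 -226.3   -0.6]
-0.12 [ 0.6387 -0.12    0.1378] [  -4.1 -266.4   -2.2]
-0.2 [ 0.6444 -0.2     0.1345] [  -3.5 -346.6   -5.5]
```

```bash
cat >> g.py <<'E'
GO=np.array([.6259,.1461,.14]); GD=np.array([-.0635,.998,0]); GX=np.array([.998,.0635,0])
def ins(c,yaw=92.74,pitch=-2.58,x=0.,z=.1334,n=None):
    p=GO+GD*(c-180)/1000+GX*x/1000; p[2]=z; plan(p,yaw,pitch,n)
E
python3 -c "
from g import *
ins(-180)"
```

```text
clock 5.95 pos [ 0.6458 -0.2156  0.1273] x-axis yaw 93.16 tool z [-6.0e-04 -4.8e-03 -1.0e+00] F [ 0.2 -0.2 -2.8] w 0.0183
1 [ 2.2  3.1 -6.1] [-0.0006 -0.0403  0.0073]
total tool [ 2.2  3.1 -6.1] [-0.0006 -0.0403  0.0073] final-frame [ 2.   3.1 -6.2]
```

Call:
{"name": "play_rows", "arguments": {
  "increments": [
    [2,3,-6,0,-0.04,0.007,255],
    [0,0,0,0,0,0,255],
    [0,0,0,0,0,0,255]
  ]
}}

```text
clock: 6.25
tcp_pos: [0.6499, -0.2143, 0.1362]
orientation: [2.143, 2.247, -0.046]
contact_force: [-0.9, -1.5, -1.5]
grip_width: 0.0182
```

```bash
cat > look.py <<'E'
from g import *
from meas import *
from bench import grab_frame
import sys
k=sys.argv[1]
for n in ("top","scene"):
    f=grab_frame(n); np.savez(n+k+".npz",**f); cv2.imwrite(f"pics/{n}{k}.png",f["color"])
t=load(f"top{k}.npz"); s=load(f"scene{k}.npz")
a=cv2.resize(t["color"][155:195,205:325],None,fx=6,fy=6,interpolation=cv2.INTER_CUBIC)
b=cv2.resize(s["color"][165:225,325:445],None,fx=6,fy=6,interpolation=cv2.INTER_CUBIC)
cv2.imwrite(f"pics/c{k}.png",np.vstack([a,b]))
E
python3 look.py 6; python3 - <<'E'
from meas import *
import g
g.ins(-180)
t=load("top6.npz"); s=load("scene6.npz")
A=[q for q,w in profile_axis(t,(282,171),(318,169.5),np.arange(0,28,1)) if 3.8<w<5.2]
B=[q for q,w in profile_axis(s,(362,207),(342,218),np.arange(5,20,1)) if w<6.8]
print(len(A),len(B))
d,f,e=axis3d(t,A,s,B); print(d,"yaw",np.degrees(np.arctan2(d[1],d[0])),"pitch",np.degrees(np.arcsin(d[2])),e)
for y in(.04,-.036,-.08,-.12,-.2): print(y,f(y).round(4),grill(f(y)).round(1))
E
```

```text
clock 6.35 pos [ 0.6502 -0.2139  0.1362] x-axis yaw 92.70 tool z [ 0.0059 -0.0457 -0.9989] F [-0.3  0.5 -2.1] w 0.0184
1 [ 0.9 -1.4  2.7] [ 0.0037  0.0009 -0.0007]
total tool [ 0.9 -1.4  2.7] [ 0.0037  0.0009 -0.0007] final-frame [ 0.9 -1.4  2.7]
26 4
[-0.0734474   0.99632304  0.04411212] yaw 94.21613012575378 pitch 2.5282587123493805 (np.float32(0.06321763), np.float32(0.112573564))
0.04 [0.633  0.04   0.1522] [   0.3 -106.3   12.2]
-0.036 [ 0.6386 -0.036   0.1489] [   1.1 -182.5    8.9]
-0.08 [ 0.6418 -0.08    0.1469] [   1.5 -226.7    6.9]
-0.12 [ 0.6448 -0.12    0.1451] [   1.9 -266.8    5.1]
-0.2 [ 0.6507 -0.2     0.1416] [   2.7 -347.     1.6]
```

View pics/c6.png

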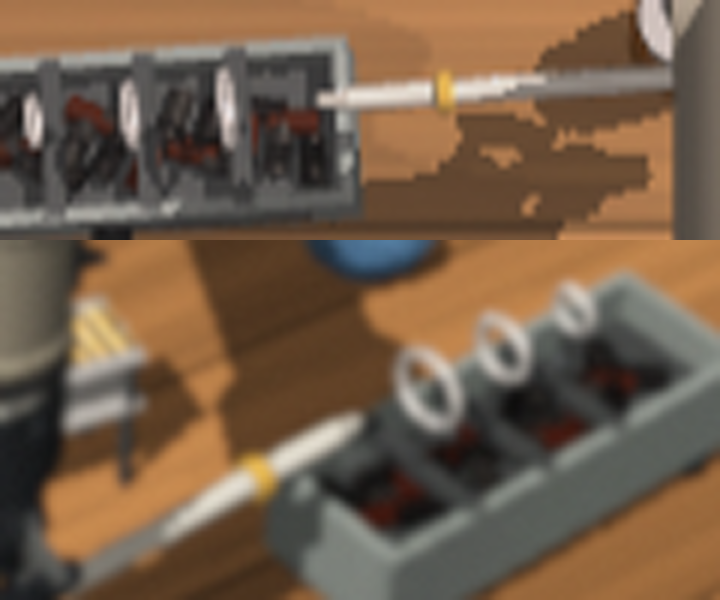

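```bash
python3 - <<'E'
from meas import *
t=load("top6.npz"); s=load("scene6.npz")
for q,w in profile_axis(s,(366,206.3),(340,222.2),np.arange(-14,24,1.5),half=6): print("S",q.round(2),round(w,2))
for q,w in profile_axis(t,(282,170.5),(318,168),np.arange(-16,34,2)): print("T",q.round(2),round(w,2))
E
```

```text
S [378.73 200.28] 9.0
S [377.45 201.06] 9.0
S [376.11 201.76] 9.2
S [374.76 202.41] 9.5
S [373.45 203.15] 9.6
S [372.38 204.27] 8.8
S [372.22 206.89] 4.5
S [371.1  207.93] 3.9
S [370.   209.01] 3.2
S [368.9  210.09] 2.5
S [365.69 207.72] 9.9
S [364.39 208.46] 10.0
S [363.14 209.28] 9.9
S [361.83 210.02] 10.0
S [360.58 210.85] 9.9
S [359.3  211.63] 9.9
S [357.99 212.37] 10.0
S [356.71 213.15] 10.0
S [355.43 213.94] 10.0
S [354.13 214.68] 10.1
S [352.85 215.46] 10.1
S [351.59 216.28] 10.0
S [348.9  214.76] 4.8
S [347.49 215.33] 4.7
S [346.32 216.28] 5.3
S [346.37 219.24] 10.4
T [265.98 170.81] 4.4
T [267.97 170.62] 4.3
T [269.97 170.43] 4.6
T [271.97 170.34] 4.3
T [273.95 170.11] 4.5
T [275.96 170.12] 4.2
T [278.23 173.92] 3.7
T [280.26 174.38] 2.5
T [281.94 169.7 ] 4.0
T [283.94 169.56] 4.4
T [285.93 169.42] 4.0
T [287.93 169.24] 4.5
T [289.93 169.15] 4.2
T [291.92 169.06] 4.3
T [293.94 169.17] 6.0
T [295.91 168.73] 4.0
T [297.92 168.74] 4.1
T [299.9 168.5] 4.5
T [301.89 168.27] 4.5
T [303.89 168.18] 4.4
T [305.89 168.04] 4.6
T [307.89 168.05] 4.3
T [309.88 167.81] 4.5
T [311.87 167.57] 4.9
T [313.88 167.63] 4.7
```

```bash
cat >> meas.py <<'E'
def prof2(f,p0,p1,ys,half=4):
    p0=np.array(p0);p1=np.array(p1);d=(p1-p0)/np.linalg.norm(p1-p0);n=np.array([-d[1],d[0]])
    c=f["color"].astype(np.float32); out=[]; off=np.arange(-half,half+.01,.1)
    for y in ys:
        q=p0+d*y; P=q+off[:,None]*n
        b=cv2.remap(c,P[None,:,0].astype(np.float32),P[None,:,1].astype(np.float32),cv2.INTER_CUBIC)[0][:,0]
        k=np.argmax(b); lo1=b[:k+1].min();lo2=b[k:].min(); a=k
        while a>0 and b[a-1]>(b[k]+lo1)/2:a-=1
        e=k
        while e<len(off)-1 and b[e+1]>(b[k]+lo2)/2:e+=1
        out.append((q+n*(off[a]+off[e])/2,off[e]-off[a]))
    return out
E
python3 - <<'E'
from meas import *
t=load("top6.npz"); s=load("scene6.npz")
S=prof2(s,(366,206.0),(341,221.5),np.arange(-17,24,1)); T=prof2(t,(282,169.6),(314,167.6),np.arange(-18,32,1))
print([ (x.round(1).tolist(),round(w,1)) for x,w in S][::2])
S=[q for q,w in S if 3.9<w<5.3]; T=[q for q,w in T if 3.6<w<5.2]
print(len(S),len(T))
d,f,e=axis3d(t,T,s,S); print(d,"yaw",np.degrees(np.arctan2(d[1],d[0])),"pitch",np.degrees(np.arcsin(d[2])),e)
for y in(.04,-.036,-.08,-.12,-.2): print(y,f(y).round(4),grill(f(y)).round(1))
E
```

```text
[([380.1, 196.5], np.float64(3.8)), ([378.4, 197.6], np.float64(4.0)), ([376.7, 198.6], np.float64(4.1)), ([375.0, 199.6], np.float64(4.1)), ([373.1, 200.4], np.float64(3.8)), ([371.4, 201.5], np.float64(3.8)), ([369.7, 202.5], np.float64(3.8)), ([367.8, 203.3], np.float64(3.7)), ([366.3, 204.5], np.float64(3.8)), ([364.6, 205.6], np.float64(4.0)), ([362.8, 206.6], np.float64(3.9)), ([361.1, 207.6], np.float64(3.8)), ([359.4, 208.7], np.float64(3.8)), ([357.8, 209.8], np.float64(3.6)), ([356.0, 210.8], np.float64(3.5)), ([354.4, 212.0], np.float64(3.3)), ([352.8, 213.2], np.float64(3.3)), ([351.0, 214.1], np.float64(3.8)), ([349.2, 215.0], np.float64(4.0)), ([347.5, 216.0], np.float64(4.2)), ([345.7, 216.8], np.float64(3.8))]
17 14
[-0.06497448  0.99681462  0.04624846] yaw 93.72938421375146 pitch 2.650787175365674 (np.float32(0.1133223), np.float32(0.10752196))
0.04 [0.6346 0.04   0.1519] [   1.9 -106.4   11.9]
-0.036 [ 0.6395 -0.036   0.1484] [   2.1 -182.6    8.4]
-0.08 [ 0.6424 -0.08    0.1464] [   2.1 -226.7    6.4]
-0.12 [ 0.645  -0.12    0.1445] [   2.2 -266.8    4.5]
-0.2 [ 0.6502 -0.2     0.1408] [   2.3 -347.     0.8]
```

```bash
python3 - <<'E'
from meas import *
for k,sb,tb in (("5",((362,205),(340,218)),((282,171.5),(318,169.5))),("6",((366,206.0),(341,221.5)),((282,169.6),(314,167.6)))):
    t=load(f"top{k}.npz"); s=load(f"scene{k}.npz")
    S=prof2(s,*sb,np.arange(-19,22,1)); T=prof2(t,*tb,np.arange(-18,32,1))
    S=[q for q,w in S if 3.5<w<5.3]; T=[q for q,w in T if 3.3<w<5.2]
    d,f,e=axis3d(t,T,s,S); print(k,len(S),len(T),d,"yaw",np.degrees(np.arctan2(d[1],d[0])),"pitch",np.degrees(np.arcsin(d[2])),e)
    print(cv2.fitLine(np.array(S,np.float32),cv2.DIST_HUBER,0,.01,.01).ravel(),cv2.fitLine(np.array(T,np.float32),cv2.DIST_HUBER,0,.01,.01).ravel())
    for y in(.04,-.036,-.2): print(y,f(y).round(4),grill(f(y)).round(1))
    # depth: shaft points near axis
    for nm,F,L in(("top",t,T),("scene",s,S)):
        P=cloud(F); q=np.array([P[int(round(v)),int(round(u))] for u,v in L]); q=q[np.isfinite(q[:,0])&(q[:,2]>.12)]
        c=np.polyfit(q[:,1],q[:,2],1); print(nm,"depth pitch",np.degrees(np.arctan(c[0])),"z at -.036",np.polyval(c,-.036),len(q))
E
```

```text
5 35 32 [-0.07009794  0.99443335  0.07866766] yaw 94.03212899099063 pitch 4.5119870398134365 (np.float32(0.11757243), np.float32(0.15605466))
[  0.8481596   -0.52974075 363.39862    204.61493   ] [ 9.9827904e-01 -5.8642223e-02  2.9423392e+02  1.7087042e+02]
0.04 [0.6271 0.04   0.1532] [  -5.5 -106.    13.2]
-0.036 [ 0.6325 -0.036   0.1472] [  -5.  -182.2    7.2]
-0.2 [ 0.644  -0.2     0.1342] [  -3.9 -346.6   -5.8]
top depth pitch 3.7057236401891545 z at -.036 0.15090304546486435 32
scene depth pitch 3.0993667024053075 z at -.036 0.1486953382856554 35
6 36 30 [-0.06682217  0.99647888  0.05064219] yaw 93.83641324466382 pitch 2.9028255629421973 (np.float32(0.13851804), np.float32(0.1557619))
[  0.8587236  -0.512439  365.38544   205.19855  ] [ 9.9819249e-01 -6.0097691e-02  2.9686536e+02  1.6858073e+02]
0.04 [0.6344 0.04   0.1523] [   1.8 -106.4   12.3]
-0.036 [ 0.6395 -0.036   0.1485] [   2.  -182.6    8.5]
-0.2 [ 0.6505 -0.2     0.1401] [ 2.60e+00 -3.47e+02  1.00e-01]
top depth pitch 2.7528551723447405 z at -.036 0.1530946749298658 30
scene depth pitch 2.058208569370332 z at -.036 0.15182982425456093 35
```

View pics/scene6.png

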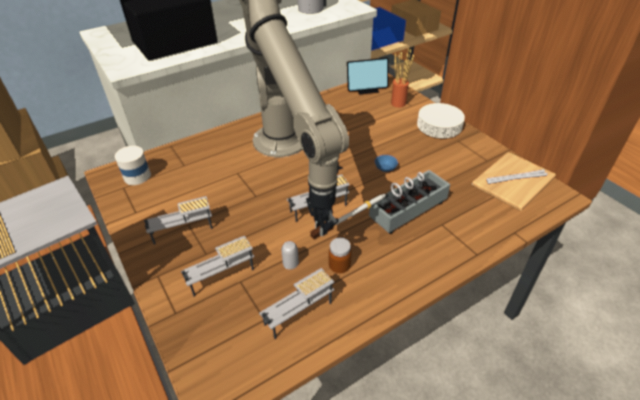

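Call:
{"name": "play_rows", "arguments": {
  "increments": [
    [0,-2,0,0.003,-0.04,0.002,255],
    [0,0,0,0,0,0,255],
    [0,0,0,0,0,0,255]
  ]
}}

```text
clock: 6.65
tcp_pos: [0.6478, -0.2155, 0.1361]
orientation: [2.129, 2.223, -0.091]
contact_force: [-0.5, -0.3, -1.0]
grip_width: 0.0184
```

```bash
cat > ax.py <<'E'
from meas import *
def run(k,sb,tb,sr=(-19,22),tr=(-18,32),zmin=.12):
    t=load(f"top{k}.npz"); s=load(f"scene{k}.npz")
    S=prof2(s,*sb,np.arange(*sr)); T=prof2(t,*tb,np.arange(*tr))
    S=[q for q,w in S if 3.3<w<5.3]; T=[q for q,w in T if 3.3<w<5.2]
    d,f,e=axis3d(t,T,s,S); print(k,len(S),len(T),"yaw %.2f pitch %.2f"%(np.degrees(np.arctan2(d[1],d[0])),np.degrees(np.arcsin(d[2]))),e)
    for y in(.04,-.036,-.2): print(y,f(y).round(4),grill(f(y)).round(1))
    for nm,F,L in(("top",t,T),("scene",s,S)):
        P=cloud(F); q=np.array([P[int(round(v)),int(round(u))] for u,v in L]); q=q[np.isfinite(q[:,0])&(q[:,2]>zmin)]
        c=np.polyfit(q[:,1],q[:,2],1); print(nm,"depth pitch %.2f"%np.degrees(np.arctan(c[0])),"axis z at -.036 %.4f"%(np.polyval(c,-.036)-.007),len(q))
E
python3 look.py 7; python3 - <<'E'
import g; g.ins(-180,pitch=-4.9,z=.1362)
from ax import *
run("7",((366,206.6),(341,221.5)),((282,170.2),(314,168.2)))
E
```

```text
clock 6.75 pos [ 0.6479 -0.2153  0.136 ] x-axis yaw 92.49 tool z [ 0.0044 -0.0851 -0.9964] F [ 0.7  0.2 -2.1] w 0.0182
1 [ 2.   1.  -0.4] [ 0.0003 -0.0002 -0.0044]
total tool [ 2.   1.  -0.4] [ 0.0003 -0.0002 -0.0044] final-frame [ 2.   1.  -0.4]
7 40 31 yaw 93.64 pitch 0.78 (np.float32(0.23884319), np.float32(0.19895948))
0.04 [0.633  0.04   0.1428] [   0.3 -106.3    2.8]
-0.036 [ 0.6378 -0.036   0.1418] [   0.3 -182.5    1.8]
-0.2 [ 0.6483 -0.2     0.1395] [ 3.000e-01 -3.468e+02 -5.000e-01]
top depth pitch -2.18 axis z at -.036 0.1384 31
scene depth pitch -0.08 axis z at -.036 0.1382 40
```

View pics/c7.png

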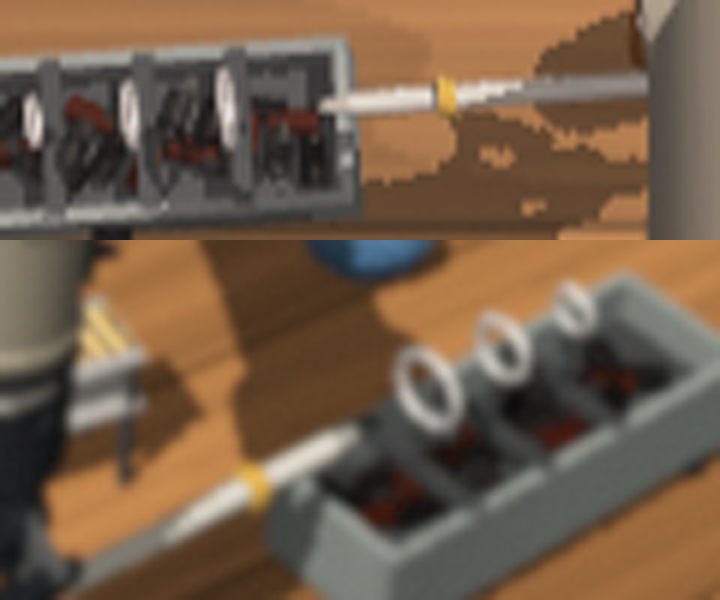

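Call:
{"name": "play_rows", "arguments": {
  "increments": [
    [10,0,-1,0,0,0,255],
    [15,0,-1.3,0,0,0,255],
    [15,0,-1.3,0,0,0,255],
    [10,0,-0.9,0,0,0,255],
    [0,0,0,0,0,0,255]
  ]
}}

```text
clock: 7.25
tcp_pos: [0.6454, -0.1595, 0.136]
orientation: [2.129, 2.226, -0.087]
contact_force: [-1.1, 0.5, -1.2]
grip_width: 0.0181
```

```bash
python3 look.py 8; python3 - <<'E'
import g; g.ins(-130,pitch=-4.9,yaw=92.5,z=.1362)
E
```

```text
clock 7.35 pos [ 0.6454 -0.1619  0.1361] x-axis yaw 92.41 tool z [ 0.0041 -0.0838 -0.9965] F [ 0.   0.  -1.9] w 0.0185
1 [-1.4  0.2 -0. ] [ 0.0004 -0.0015 -0.0016]
total tool [-1.4  0.2 -0. ] [ 0.0004 -0.0015 -0.0016] final-frame [-1.4  0.2 -0. ]
```

View pics/c8.png

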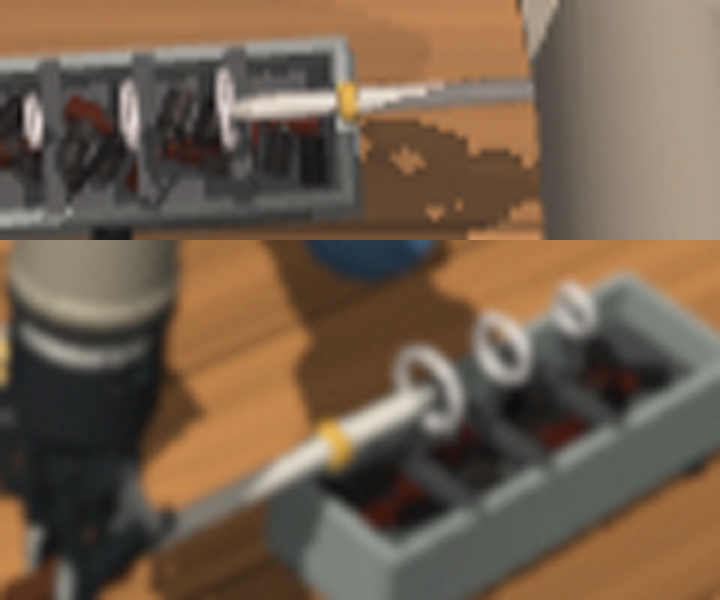

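Call:
{"name": "play_rows", "arguments": {
  "increments": [
    [10,0,-0.9,0,0,0,255],
    [15,0,-1.3,0,0,0,255],
    [15,0,-1.3,0,0,0,255],
    [6,0,-0.5,0,0,0,255],
    [0,0,0,0,0,0,255]
  ]
}}

```text
clock: 7.85
tcp_pos: [0.6432, -0.1128, 0.1361]
orientation: [2.133, 2.221, -0.09]
contact_force: [0.1, -0.4, -0.9]
grip_width: 0.0183
```

```bash
python3 look.py 9; python3 - <<'E'
import g; g.ins(-80,pitch=-4.9,yaw=92.5,z=.1362)
E
```

```text
clock 7.95 pos [ 0.6432 -0.1142  0.1361] x-axis yaw 92.23 tool z [ 0.0039 -0.0849 -0.9964] F [-0.4 -0.5 -1.8] w 0.0183
1 [ 0.8 -0.7 -0.2] [ 0.0002 -0.0005 -0.0046]
total tool [ 0.8 -0.7 -0.2] [ 0.0002 -0.0005 -0.0046] final-frame [ 0.8 -0.7 -0.2]
```

View pics/c9.png

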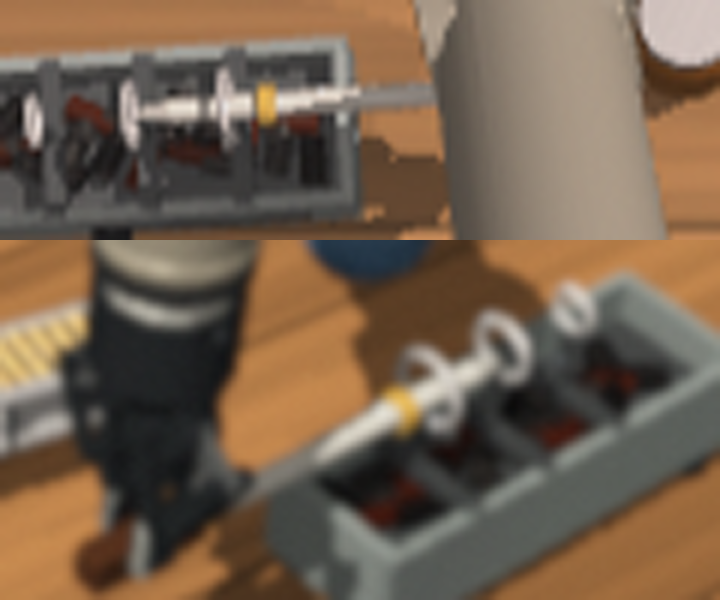

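Call:
{"name": "play_rows", "arguments": {
  "increments": [
    [10,-0.7,-0.9,0,0,-0.005,255],
    [15,-0.3,-1.3,0,0,0,255],
    [12,-0.2,-1,0,0,0,255],
    [6,0,-0.5,0,0,0,255],
    [0,0,0,0,0,0,255]
  ]
}}

```text
clock: 8.45
tcp_pos: [0.6398, -0.0683, 0.136]
orientation: [2.13, 2.223, -0.091]
contact_force: [0.6, -0.4, -1.5]
grip_width: 0.0184
```

```bash
python3 look.py 10; python3 - <<'E'
import g; g.ins(-36,pitch=-4.9,yaw=92.5,z=.1362)
import cv2,numpy as np
from h import load
t=load("top10.npz")["color"]; s=load("scene10.npz")["color"]
a=cv2.resize(t[155:195,200:290],None,fx=8,fy=8,interpolation=cv2.INTER_CUBIC)[:290]
b=cv2.resize(s[165:203,360:450],None,fx=8,fy=8,interpolation=cv2.INTER_CUBIC)
cv2.imwrite("pics/c10.png",np.vstack([a,b]))
E
```

```text
clock 8.55 pos [ 0.6398 -0.0698  0.136 ] x-axis yaw 92.38 tool z [ 0.0036 -0.0858 -0.9963] F [ 0.1  0.5 -2.1] w 0.0181
1 [ 0.3 -0.2 -0.2] [-0.0002  0.0005 -0.0021]
total tool [ 0.3 -0.2 -0.2] [-0.0002  0.0005 -0.0021] final-frame [ 0.3 -0.2 -0.2]
```

View pics/c10.png

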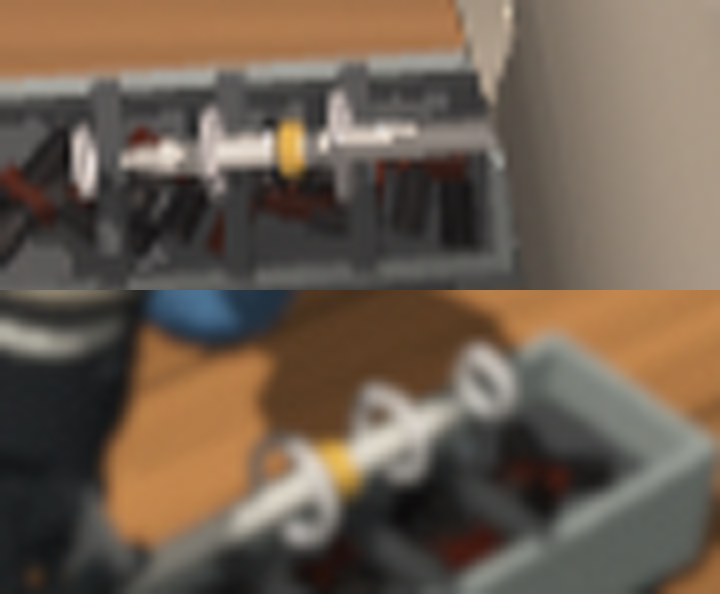

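Call:
{"name": "play_rows", "arguments": {
  "increments": [
    [8,-0.2,-0.8,0,0,-0.002,255],
    [8,-0.2,-0.7,0,0,0,255],
    [8,-0.2,-0.7,0,0,0,255],
    [0,0,0,0,0,0,255]
  ]
}}

```text
clock: 8.95
tcp_pos: [0.6381, -0.0453, 0.1361]
orientation: [2.131, 2.221, -0.093]
contact_force: [0.7, -0.4, -2.4]
grip_width: 0.0183
```

```bash
cat > look2.py <<'E'
import sys
from h import *
import g
from bench import grab_frame
k=sys.argv[1]
t=grab_frame("top")["color"]; s=grab_frame("scene")["color"]
a=cv2.resize(t[155:195,200:290],None,fx=8,fy=8,interpolation=cv2.INTER_CUBIC)[:290]
b=cv2.resize(s[165:203,360:450],None,fx=8,fy=8,interpolation=cv2.INTER_CUBIC)
cv2.imwrite(f"pics/c{k}.png",np.vstack([a,b])); print(g.r.get_obs()["moment"])
g.ins(float(sys.argv[2]),pitch=-4.9,yaw=92.5,z=.1362)
E
python3 look2.py 11 -12
```

```text
[0.05672016 0.00144561 0.00979263]
clock 9.05 pos [ 0.6381 -0.047   0.136 ] x-axis yaw 92.29 tool z [ 0.0031 -0.0875 -0.9962] F [-0.4 -1.2 -1.5] w 0.0183
1 [ 1.5  0.1 -0.3] [-0.0008  0.0022 -0.0036]
total tool [ 1.5  0.1 -0.3] [-0.0008  0.0022 -0.0036] final-frame [ 1.5  0.1 -0.3]
```

View pics/c11.png

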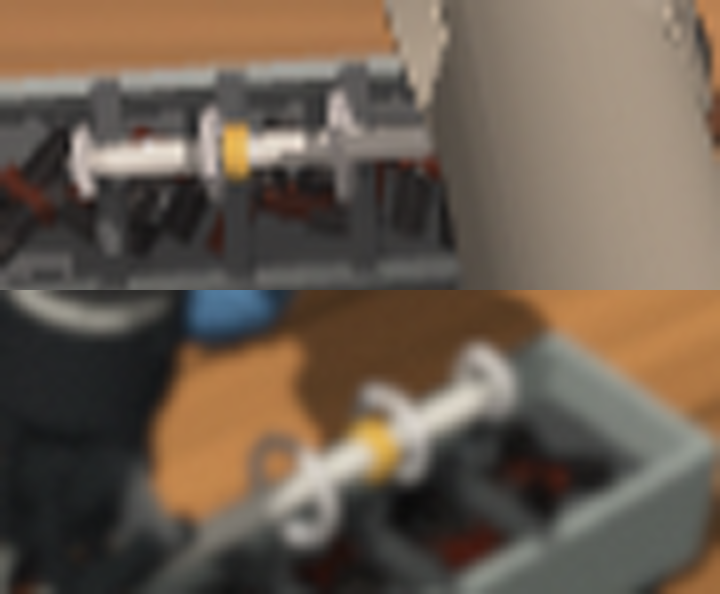

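Call:
{"name": "play_rows", "arguments": {
  "increments": [
    [5,-0.1,-0.5,0,0.002,-0.003,255],
    [4,-0.1,-0.4,0,0,0,255],
    [4,-0.1,-0.4,0,0,0,255]
  ]
}}

```text
clock: 9.35
tcp_pos: [0.6372, -0.0354, 0.1363]
orientation: [2.132, 2.22, -0.094]
contact_force: [-0.2, -0.9, -1.3]
grip_width: 0.0182
```

Call:
{"name": "play_rows", "arguments": {
  "increments": [
    [4,-0.1,-0.4,0,0,0,255],
    [4,-0.1,-0.4,0,0,0,255]
  ]
}}

```text
clock: 9.55
tcp_pos: [0.6367, -0.0268, 0.1366]
orientation: [2.132, 2.22, -0.093]
contact_force: [0.0, -0.5, -0.9]
grip_width: 0.0184
```

```bash
python3 look2.py 12 8
```

```text
[0.18298568 0.06725321 0.00587892]
clock 9.65 pos [ 0.6368 -0.0258  0.1366] x-axis yaw 92.38 tool z [ 0.0032 -0.086  -0.9963] F [-0.6  0.9 -0.3] w 0.0183
1 [0.2 0.  0.4] [-0.0005  0.0006 -0.0021]
total tool [0.2 0.  0.4] [-0.0005  0.0006 -0.0021] final-frame [0.2 0.  0.4]
```

View pics/c12.png

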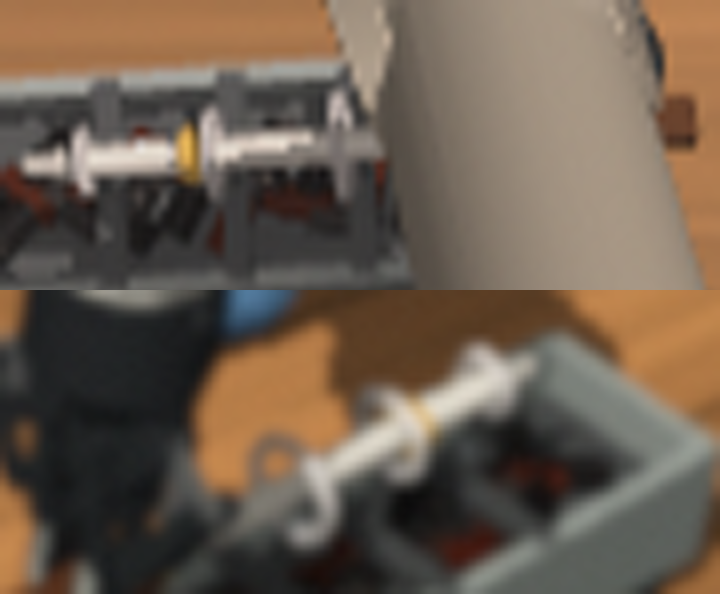

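Call:
{"name": "play_rows", "arguments": {
  "increments": [
    [6,-0.1,-0.5,0,0,-0.002,255],
    [6,-0.1,-0.5,0,0,0,255],
    [6,-0.1,-0.5,0,0,0,255],
    [4,-0.1,-0.4,0,0,0,255]
  ]
}}

```text
clock: 10.05
tcp_pos: [0.6354, -0.0025, 0.1365]
orientation: [2.129, 2.223, -0.093]
contact_force: [-0.8, -0.7, -1.1]
grip_width: 0.0181
```

```bash
python3 look2.py 13 32
```

```text
[0.1243066  0.00558157 0.02286828]
clock 10.15 pos [ 0.6354 -0.0022  0.1365] x-axis yaw 92.51 tool z [ 0.0032 -0.086  -0.9963] F [-0.3 -0.4 -1.1] w 0.0183
1 [ 0.6 -0.   0.2] [-0.0006  0.0006  0.0001]
total tool [ 0.6 -0.   0.2] [-0.0006  0.0006  0.0001] final-frame [ 0.6 -0.   0.2]
```

View pics/c13.png

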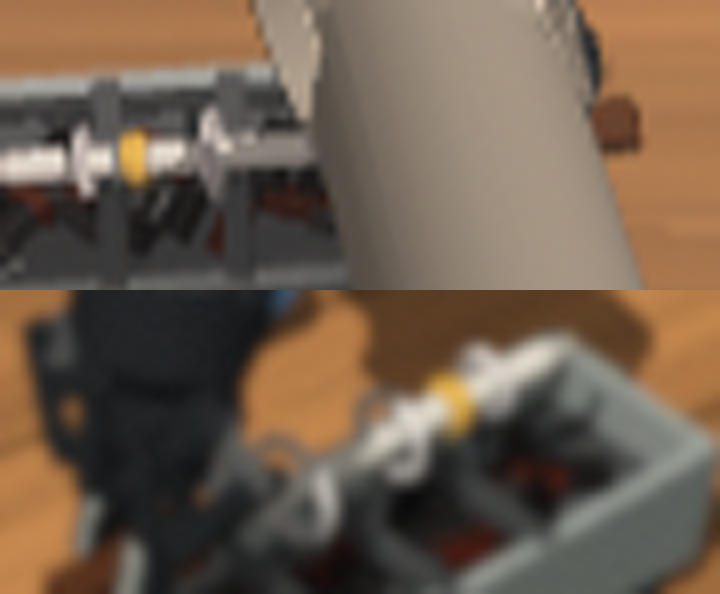

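Call:
{"name": "play_rows", "arguments": {
  "increments": [
    [4,-0.1,-0.3,0,0,0,255],
    [3,-0.1,-0.3,0,0,0,255],
    [2,0,-0.2,0,0,0,255]
  ]
}}

```text
clock: 10.45
tcp_pos: [0.6347, 0.0066, 0.1364]
orientation: [2.129, 2.222, -0.093]
contact_force: [0.1, -0.3, -0.5]
grip_width: 0.0179
```

Call:
{"name": "play_rows", "arguments": {
  "increments": [
    [2,0,-0.2,0,0,0,255]
  ]
}}

```text
clock: 10.55
tcp_pos: [0.6346, 0.0087, 0.1364]
orientation: [2.13, 2.222, -0.093]
contact_force: [0.5, -1.1, -1.3]
grip_width: 0.0182
```

Call:
{"name": "play_rows", "arguments": {
  "increments": [
    [2,0,-0.2,0,0,0,255]
  ]
}}

```text
clock: 10.65
tcp_pos: [0.6345, 0.0108, 0.1364]
orientation: [2.13, 2.222, -0.094]
contact_force: [0.5, 0.4, -1.8]
grip_width: 0.0185
```

Call:
{"name": "play_rows", "arguments": {
  "increments": [
    [2,0,-0.2,0,0,0,255]
  ]
}}

```text
clock: 10.75
tcp_pos: [0.6343, 0.0123, 0.1364]
orientation: [2.13, 2.222, -0.095]
contact_force: [0.3, -5.2, -1.4]
grip_width: 0.0184
```

Call:
{"name": "play_rows", "arguments": {
  "increments": [
    [2,0,-0.2,0,0,0,255]
  ]
}}

```text
clock: 10.85
tcp_pos: [0.6342, 0.0123, 0.1365]
orientation: [2.13, 2.219, -0.098]
contact_force: [-0.4, -7.0, -0.6]
grip_width: 0.018
```

Call:
{"name": "play_rows", "arguments": {
  "increments": [
    [1.5,0,-0.1,0,0,0,255]
  ]
}}

```text
clock: 10.95
tcp_pos: [0.6341, 0.0122, 0.1364]
orientation: [2.13, 2.217, -0.101]
contact_force: [-1.0, -3.5, -0.3]
grip_width: 0.0183
```

```bash
python3 look2.py 14 47
```

```text
[-0.96394589  0.02293606  0.18680138]
clock 11.05 pos [0.6341 0.0123 0.1364] x-axis yaw 92.29 tool z [ 0.0017 -0.0923 -0.9957] F [-0.2 -5.   0.6] w 0.0181
1 [1.1 0.3 0.1] [-0.0023  0.0069 -0.0036]
total tool [1.1 0.3 0.1] [-0.0023  0.0069 -0.0036] final-frame [1.1 0.3 0.1]
```

View pics/c14.png

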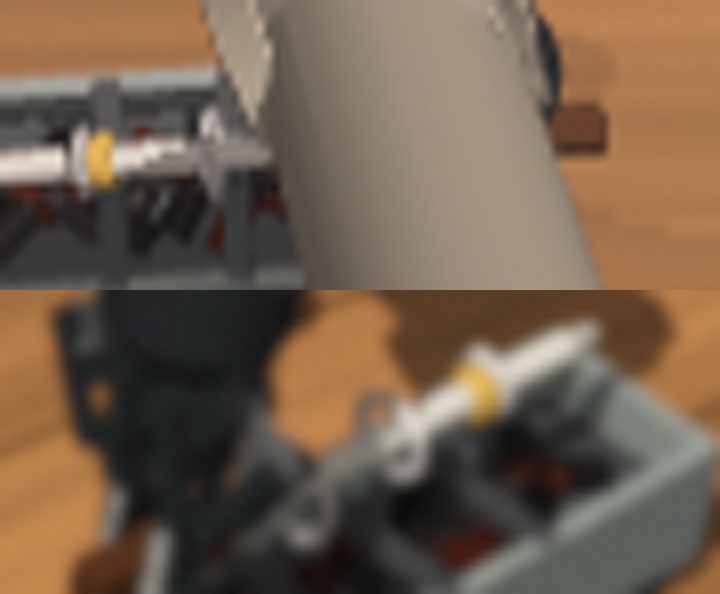

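Call:
{"name": "play_rows", "arguments": {
  "increments": [
    [0.6,0,4,0,0.02,-0.002,255],
    [0.6,0,4,0,0.02,0,255]
  ]
}}

```text
clock: 11.25
tcp_pos: [0.6345, 0.0121, 0.1288]
orientation: [2.148, 2.24, -0.057]
contact_force: [-1.7, -3.8, 0.0]
grip_width: 0.0182
```

Call:
{"name": "play_rows", "arguments": {
  "increments": [
    [0.6,0,3,0,0.02,0,255],
    [0.4,0,2,0,0.01,0,255]
  ]
}}

```text
clock: 11.45
tcp_pos: [0.6344, 0.0122, 0.123]
orientation: [2.167, 2.256, -0.023]
contact_force: [-0.1, -3.0, -1.5]
grip_width: 0.0184
```

```bash
python3 look2.py 15 47
```

```text
[-0.76913561  0.01440018  0.07624334]
clock 11.55 pos [0.6343 0.0122 0.123 ] x-axis yaw 92.32 tool z [-9.000e-04 -2.040e-02 -9.998e-01] F [ 0.2 -3.5 -0.5] w 0.0183
1 [  0.9   0.1 -13.3] [-0.0018 -0.0651 -0.0031]
total tool [  0.9   0.1 -13.3] [-0.0018 -0.0651 -0.0031] final-frame [  0.1   0.1 -13.3]
```

View pics/c15.png

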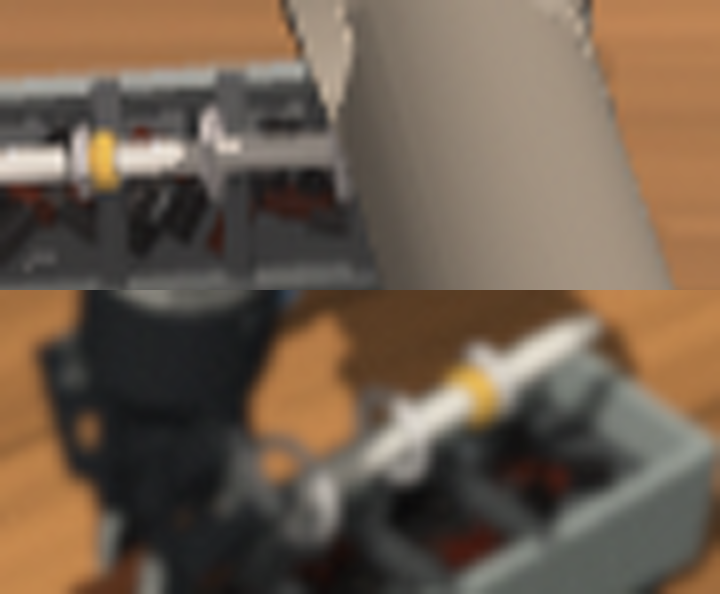

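Call:
{"name": "play_rows", "arguments": {
  "increments": [
    [0.6,0,2,0,0.01,0,255]
  ]
}}

```text
clock: 11.65
tcp_pos: [0.6345, 0.0123, 0.1211]
orientation: [2.171, 2.261, -0.014]
contact_force: [-0.4, -3.9, -1.1]
grip_width: 0.0184
```

Call:
{"name": "play_rows", "arguments": {
  "increments": [
    [0.5,0,2,0,0.01,0,255]
  ]
}}

```text
clock: 11.75
tcp_pos: [0.6345, 0.0124, 0.119]
orientation: [-2.176, -2.266, 0.003]
contact_force: [-1.1, -4.9, -1.1]
grip_width: 0.0183
```

Call:
{"name": "play_rows", "arguments": {
  "increments": [
    [0.5,0,1.5,0,0.006,0,255]
  ]
}}

```text
clock: 11.85
tcp_pos: [0.6345, 0.0125, 0.1174]
orientation: [-2.173, -2.262, -0.004]
contact_force: [0.0, -5.5, -0.2]
grip_width: 0.0183
```

Call:
{"name": "play_rows", "arguments": {
  "increments": [
    [0.5,0,1.5,0,0.006,0,255]
  ]
}}

```text
clock: 11.95
tcp_pos: [0.6345, 0.0126, 0.1159]
orientation: [-2.17, -2.259, -0.01]
contact_force: [-0.6, -6.1, 0.4]
grip_width: 0.0184
```

Call:
{"name": "play_rows", "arguments": {
  "increments": [
    [0.3,0,1.5,0,0.006,0,255]
  ]
}}

```text
clock: 12.05
tcp_pos: [0.6346, 0.0127, 0.1145]
orientation: [-2.167, -2.256, -0.017]
contact_force: [-0.5, -5.2, 2.1]
grip_width: 0.0182
```

Call:
{"name": "play_rows", "arguments": {
  "increments": [
    [0.2,0,1.5,0,0.006,0,255]
  ]
}}

```text
clock: 12.15
tcp_pos: [0.6347, 0.0128, 0.1134]
orientation: [-2.164, -2.253, -0.024]
contact_force: [-3.2, -4.7, 6.7]
grip_width: 0.0181
```

```bash
python3 look2.py 16 47;  python3 - <<'E'
from bench import grab_frame
import cv2
cv2.imwrite("pics/w16.png",grab_frame("wrist")["color"])
E
```

```text
[-0.68212368  0.4046337   0.17496681]
clock 12.25 pos [0.6347 0.0128 0.1134] x-axis yaw 92.28 tool z [-0.0018  0.0233 -0.9997] F [-1.3 -5.8  3.6] w 0.0182
1 [  1.1  -0.4 -22.7] [-0.001  -0.1089 -0.0038]
total tool [  1.1  -0.4 -22.7] [-0.001  -0.1089 -0.0038] final-frame [ -1.4  -0.4 -22.7]
```

View pics/c16.png

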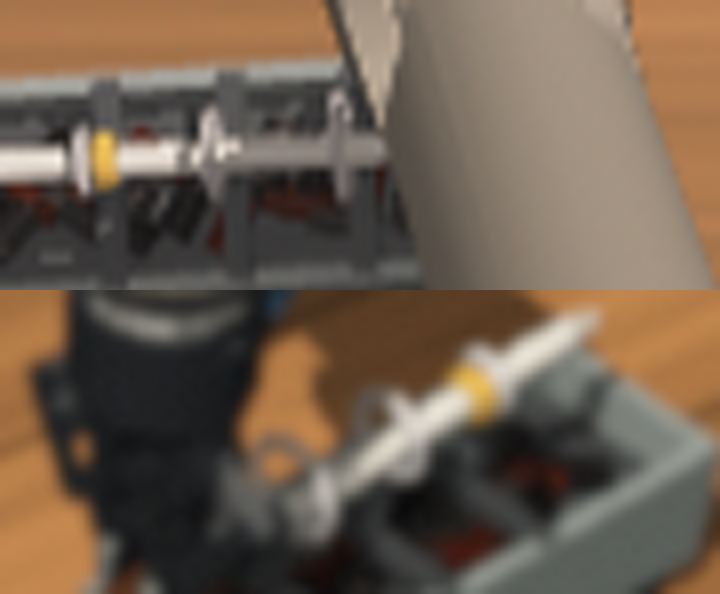

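View pics/w16.png

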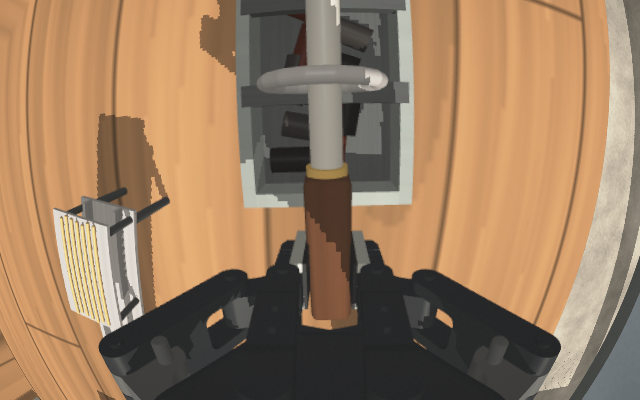

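Call:
{"name": "play_rows", "arguments": {
  "increments": [
    [0,0,-0.4,0,0,0,255],
    [0,0,0,0,0,0,255]
  ],
  "force": 20
}}

```text
clock: 12.5
tcp_pos: [0.6349, 0.013, 0.1143]
orientation: [-2.164, -2.254, -0.025]
contact_force: [-1.9, -4.8, -0.7]
grip_width: 0.0183
```

Call:
{"name": "play_rows", "arguments": {
  "increments": [
    [0,0,0,0,0,0,185],
    [0,0,0,0,0,0,170],
    [0,0,0,0,0,0,150],
    [0,0,0,0,0,0,130]
  ]
}}

```text
clock: 12.9
tcp_pos: [0.6356, 0.0187, 0.1148]
orientation: [-2.159, -2.255, -0.034]
contact_force: [-0.7, 0.0, -0.5]
grip_width: 0.0422
```

```bash
python3 look2.py 17 47;  python3 - <<'E'
from bench import grab_frame
import cv2
cv2.imwrite("pics/w17.png",grab_frame("wrist")["color"])
E
```

```text
[-0.02337593 -0.00336001 -0.02086082]
clock 13.00 pos [0.6356 0.0183 0.1148] x-axis yaw 92.50 tool z [ 8.000e-04  2.890e-02 -9.996e-01] F [ 0.1  0.7 -0.4] w 0.0421
1 [ -4.3  -1.4 -21.5] [ 2.100e-03 -1.144e-01 -1.000e-04]
total tool [ -4.3  -1.4 -21.5] [ 2.100e-03 -1.144e-01 -1.000e-04] final-frame [ -6.7  -1.4 -20.9]
```

View pics/c17.png

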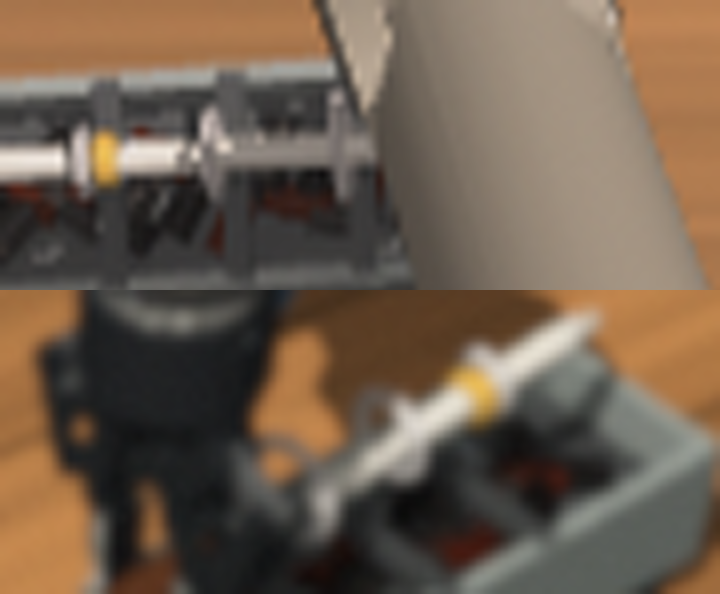

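View pics/w17.png

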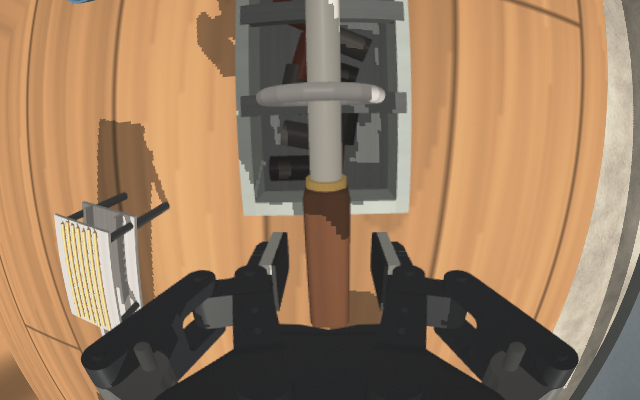

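Call:
{"name": "play_rows", "arguments": {
  "increments": [
    [0,0,0,0,0,0,90],
    [0,0,0,0,0,0,60],
    [0,0,-10,0,0,0,60],
    [0,0,-20,0,0,0,60],
    [0,0,-30,0,0,0,60]
  ]
}}

```text
clock: 13.55
tcp_pos: [0.6325, 0.0159, 0.173]
orientation: [-2.155, -2.251, -0.023]
contact_force: [0.4, -0.6, 0.2]
grip_width: 0.0653
```

Call:
{"name": "play_rows", "arguments": {
  "increments": [
    [0,0,-40,0,0,0,60],
    [-30,0,-30,0,0,0,60],
    [-45,0,-10,0,0,0,60],
    [-45,0,0,0,0,0,60],
    [0,0,0,0,0,0,60]
  ]
}}

```text
clock: 14.05
tcp_pos: [0.6416, -0.1079, 0.2628]
orientation: [-2.156, -2.263, -0.037]
contact_force: [0.0, -1.0, -0.4]
grip_width: 0.0652
```

```bash
python3 look2.py 18 47;  python3 - <<'E'
from bench import grab_frame
import cv2
for n in("top","scene","wrist"): cv2.imwrite(f"pics/{n}18.png",grab_frame(n)["color"])
E
```

```text
[ 0.00926082 -0.0182795   0.00088876]
clock 14.15 pos [ 0.6419 -0.1004  0.2629] x-axis yaw 93.22 tool z [ 0.0047  0.0326 -0.9995] F [0.9 0.2 0.7] w 0.0655
4 [27.5 -0.5 32.6] [ 0.0017 -0.0295  0.003 ]
4 [28.4 -0.5 31.7] [ 0.0017 -0.0295  0.003 ]
4 [29.3 -0.6 30.9] [ 0.0017 -0.0295  0.003 ]
4 [30.2 -0.6 30. ] [ 0.0017 -0.0295  0.003 ]
total tool [109.9  -2.  130.3] [ 0.0068 -0.1179  0.0121] final-frame [124.4  -2.6 116.5]
```

View pics/c18.png

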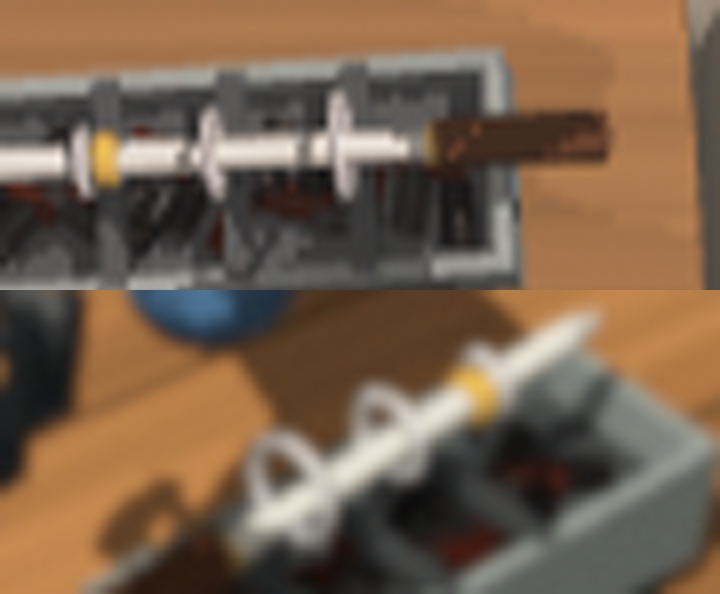

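View pics/scene18.png

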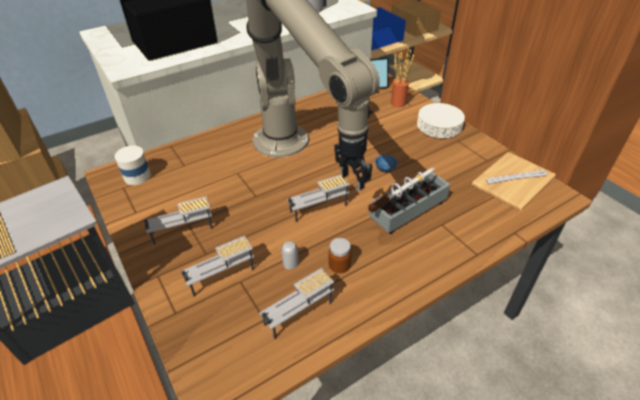

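View pics/wrist18.png

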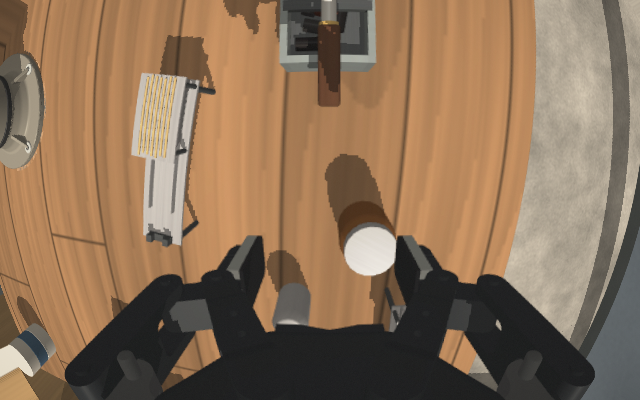

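```bash
python3 - <<'E'
import cv2,numpy as np
for k in (14,15,16,17,18):
    c=cv2.imread(f"pics/c{k}.png").astype(int)
    for nm,sl in(("top",slice(0,290)),("scene",slice(290,594))):
        m=c[sl]; y=(m[...,2]-m[...,0]>90)&(m[...,2]>170)&(m[...,1]>130); 
        n,l,st,ce=cv2.connectedComponentsWithStats(y.astype(np.uint8))
        j=[i for i in range(1,n) if st[i][4]>150]
        print(k,nm,[(ce[i].round(1).tolist(),st[i][:5].tolist()) for i in j][:4])
E
```

```text
14 top [([648.6, 22.8], [565, 13, 155, 19, 1982]), ([99.9, 157.0], [88, 133, 25, 48, 971])]
14 scene [([703.2, 33.0], [687, 19, 33, 31, 679]), ([478.8, 96.3], [457, 77, 39, 45, 904]), ([320.9, 132.2], [293, 112, 50, 36, 1052]), ([41.1, 257.8], [0, 205, 92, 99, 5665])]
15 top [([663.4, 22.6], [597, 0, 123, 33, 1957]), ([101.8, 156.7], [89, 133, 25, 48, 961])]
15 scene [([627.1, 7.5], [599, 0, 65, 20, 918]), ([682.2, 42.6], [644, 19, 76, 49, 1393]), ([476.2, 97.6], [451, 78, 43, 46, 993]), ([321.4, 134.0], [298, 117, 44, 35, 966])]
16 top [([677.9, 21.8], [635, 10, 85, 25, 1546]), ([104.2, 157.2], [92, 133, 25, 48, 945])]
16 scene [([610.3, 10.4], [562, 0, 89, 37, 1190]), ([672.9, 47.6], [622, 19, 98, 58, 1577]), ([475.3, 96.6], [452, 77, 42, 46, 1032]), ([309.4, 140.8], [300, 130, 20, 21, 229])]
17 top [([675.0, 22.5], [627, 11, 93, 22, 1657]), ([104.2, 156.0], [92, 134, 24, 46, 901])]
17 scene [([613.0, 10.0], [568, 0, 91, 41, 1280]), ([674.4, 47.3], [625, 19, 95, 60, 1695]), ([476.2, 97.8], [452, 79, 43, 44, 1008]), ([311.5, 136.3], [295, 125, 32, 24, 494])]
18 top [([626.8, 23.0], [566, 9, 110, 23, 1287]), ([104.5, 156.5], [92, 134, 25, 46, 925])]
18 scene [([606.1, 12.8], [531, 0, 137, 45, 1923]), ([670.4, 49.0], [618, 15, 102, 73, 2274]), ([476.2, 97.9], [452, 79, 43, 45, 1021]), ([203.3, 172.7], [174, 148, 61, 55, 1451])]
```

```bash
python3 - <<'E'
from bench import r
print(r.hand_in()); print(r.get_obs()["clock"])
E
```

```text
the job is handed in; nothing more can be done
None
the job is handed in; nothing more can be done
```

The spit is lying in the three grill rings with its collar against the small ring. The robot is clear of everything, and I handed the job in at about 14.3 s; no verdict came back.

**What I did:** I gripped the handle and slid the spit back about 80 mm. I lifted it only after both the top and scene views showed the tip clear of the shelf. I then levelled and aligned it from those two views, threaded it through the large, middle and small rings, and pushed until the collar stopped it at 5–7 N. Before opening the gripper I lowered the handle until the shaft rested on the large ring.

**Last checks:**
- **Collar:** it moved only about 0.1 mm in the top view between being pressed home and being released, which is below what the picture can resolve.
- **Rest position:** the spit sits handle-low by an estimated 5–7°, because the large ring is wider than the shaft. While I lowered the handle, the collar's centre shifted back about 1.8 mm in the top view. I put most of that down to the tilt, since it was still pressing at about 5 N throughout. I did not push it again afterwards to confirm.
- **Bystanders:** the jar, shaker and bowl look unmoved in the final scene view; I did not measure them.
- **Disagreement:** my estimates of the spit's tilt before insertion differed by up to about 3° between methods. I relied on the direct views of the tip against the ring centres, and the spit went through without catching.

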